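# Refit the burr stack on the herb mill's shaft

## Robot

A 7-joint arm with a two-finger parallel gripper is mounted at the origin on the work surface. World frame = base frame: x ahead of the robot, y to its left, z up, the work surface at z = 0. Lengths are in m, angles in rad, forces in N, time in s.
With the tool pointing down it reaches from about 0.425 to 1.025 m from the base axis. Payload 3.6 kg.
Tool frame: the origin (TCP) lies on the centre line of the jaws, within the pads' length; the fingertips stand 11 mm ahead of it and the grasp point (between the pads) lies 8 mm behind it (bot.tcp_to_tips is the distance from the TCP to the fingertips, in m); z points along the fingers, y is the direction in which the jaws open and shut (so a half turn about z gives the same grasp; the last joint's range is limited). The gripper opens to 85 mm and grips with 20 to 120 N. Pads are 22 mm wide; open, the fingers measure 114 mm over their backs; the gripper's body (76 mm by 85 mm) begins 54 mm behind the grasp point. The pads swing forward as they close: fully open they stand 13 mm farther back than shut.
Start: joints at [-1.423, 0.591, 0.048, 1.609, -0.033, 0.943, -0.034], TCP at [0.173, 0.704, 0.242] pointing down, gripper open.
Joint ranges: [-2.69, 2.69], [-0.47, 2.24], [-1.27, 1.36], [0.19, 2.51], [-1.53, 4.68], [0.08, 2.07], [-3.09, 3.09]. Speed limits (rad/s): [2.57, 2.57, 3.14, 3.14, 3.14, 3.14, 3.14].

## Interface

Orientations are given as [roll, pitch, yaw] about the fixed x, y, z axes, in that order (R = Rz(yaw) Ry(pitch) Rx(roll)).
In Python, from station import bot gives the robot as it stands.
- The arm moves only by the tool carry_out, never from a script. Its argument "plan" is a list that holds one entry, the list of rows, each a list of 6 numbers: the shift along the tool's x, y, z normalised to -1 to 1, where 1 is 120 mm, then the turn, a rotation vector about the tool's x, y, z normalised to -1 to 1, where 1 is pi rad. In form: [[[tx, ty, tz, rx, ry, rz], ...]]. A call has 1 to 8 rows; each row is the pose to reach, as a shift and turn from the pose commanded when the call began, along the tool's axes at that moment, turning the shorter way round; what a row does not reach only later rows make up. A row lasts 1/12 s, in which the tool goes at most 41.7 mm and 7.16 degrees, less where a joint would pass 70% of its speed; a pose out of reach is approached as far as the arm can. A call with a number of a shift or a turn outside -1 to 1 is refused whole. A call with a gripper value outside its range is refused whole. "fingers" is the opening, from 0 (shut) to 1 (fully open), set as the call begins (left out, the last holds). The fingers move at their own pace and stop on an object; the grip force is fixed at half the most. Time passes only in rows, so rows that repeat a pose let the fingers close. It gives the time, the measured TCP pose, the force and the opening at its end, in the units of the state.
- bot.observe(): the state, without advancing time (a new reading comes with each control period).
- bot.capture(name): name is "scene" or "top"; returns a dict with "color" (420x560x3 uint8, blue, green, red), "range_z" (420x560 float32, m along the optical axis (not along the pixel's ray), 0 where there is no reading), "fx", "fy", "cx", "cy" (pixels), "world_from_camera" (4x4, takes a point from camera to world coordinates). Camera axes: x right, y down, z forward; pixel columns grow to the right and rows downward; lengths in m; the calibration is good to about 2 mm. A picture is of the moment at which its call begins.
- bot.hand_in(): hands the job in, once; it reports no verdict.
The state is a dict: "time": time; "joint_pos": joint angles; "joint_velocities": joint speeds; "effort": joint torques, N m; "ee_pos": TCP position; "eef_rot": TCP orientation; "force": force on the tool from outside, world axes, zero at the start; "wrist_torque": the same for the moment, N m; "opening": finger opening in m.
Only numpy, scipy, OpenCV 4.12 (cv2) and the standard library are available. Lean on these libraries where they do the work, as an engineer would, in place of code of your own. Each camera call takes 0.05 s, during which the arm holds its last target.

## Task

The herb mill has been washed; put its grinding set back on the level shaft: slide on the small fine-toothed burr first, then the smooth thrust ring, then the knurled end cap, and press the cap in against the spring until the shaft's catch snaps up in front of it and holds the set. Feel your way along the shaft and press gently, without forcing the mill, leave the big coarse burr on the rack, and disturb nothing else on the table.

Things in the scene. Friction and masses are not known exactly. Their poses are not given: they have to be found in the camera images.
- mill: Bench herb mill, fixed. Origin on the table exactly under the point where the shaft leaves the round front face (84 mm across, top at z = 137 mm); its y axis points out of the face along the shaft, z up. Motor housing (from y = -80 mm back) 179 mm high, hopper (from y = -90 mm back) 253 mm high. The sprung brass collar at the shaft's root is 22 mm across; its front rests at y = 21 mm (nominal).
- shaft_end (a point): NOMINAL end of the level steel shaft: mill x = 0, y = 102, z = 95 mm. Shaft 12 mm thick, tapering over its last 8 mm to 5 mm. The true shaft, with collar and catch, is set up to 8 mm further in or out (grind setting) and up to 1.4 degrees askew sideways about its root, so its end lies up to 2.5 mm to either side; not reported, and it does not yield: find it by touch or sight. Axes as the mill's.
- catch_shoulder (a point): NOMINAL place of the square shoulder of the spring catch, on top of the shaft's surface: mill x = 0, y = 64.5, z = 101 mm. The catch is a wedge 5 mm wide on top of the shaft; its ramp rises from y = 79 mm to 4 mm above the shaft at the shoulder. Parts pass over it inwards with 2 to 5 N and it snaps up behind them. It holds the cap's outer face. Axes as the mill's.
- collar (a joint): How far the sprung collar at the shaft's root is pushed in, m: 0 free, 0.0075 bottomed (a hard stop). The spring pushes back with 4 N at 0, 7 N at 0.0045 and 9 N at the stop (plus 1 N for each 8 mm/s, it is damped). With burr, thrust ring and cap behind the catch it stays at about 0.0045; the catch can snap up once it is pushed in about 0.005. Pressing with over 25 N harms the burrs.
- burr: The fine burr to fit first: steel disc 56 mm across, 16 mm thick, 18 narrow teeth on each face, bore 14.4 mm, 0.18 to 0.34 kg; the rim has twelve shallow flats, one facing each of its x, -x, z and -z sides. Its centre stands about 50 mm above the table. It stands on edge on the rack's rails with its bore level, along the rack's length; origin at the centre of the bore, mid-thickness; its y axis is the bore axis (both ways round are alike), z is up.
- thrust_ring: The thrust ring to fit second: plain smooth steel ring 44 mm across, 12 mm thick, bore 14.4 mm, 0.09 to 0.17 kg, same flats. Its centre stands about 43 mm above the table. It stands on edge on the rack's rails with its bore level, along the rack's length; origin at the centre of the bore, mid-thickness; its y axis is the bore axis (both ways round are alike), z is up.
- end_cap: The end cap to fit last: steel ring 50 mm across, 20 mm thick, ribbed (knurled) rim, bore 14.4 mm right through, 0.14 to 0.26 kg, same flats. Its centre stands about 47 mm above the table. It stands on edge on the rack's rails with its bore level, along the rack's length; origin at the centre of the bore, mid-thickness; its y axis is the bore axis (both ways round are alike), z is up.
- coarse_burr: The coarse burr, to be left on the rack: steel disc 64 mm across, 16 mm thick, 8 wide teeth on each face. Its centre stands about 55 mm above the table. It stands on edge on the rack's rails with its bore level, along the rack's length; origin at the centre of the bore, mid-thickness; its y axis is the bore axis (both ways round are alike), z is up.
- rack: Wooden drying rack, fixed: base 74 by 252 mm and 10 mm high, long side along its y axis, with two level dowels along y (8 mm thick, at x = +-15 mm, their centres 22 mm up) on which the four parts stand about 60 mm apart in any order, and thin upright dowels 56 mm high between them (at x = +-15 mm). Origin at the centre of the base, on the table; x across, y along, z up.
- chamber_cover: Bystander: the mill's aluminium chamber cover, an open bowl 94 mm across, 42 mm high. Origin at the centre of its underside.
- brush: Bystander: cleaning brush, 160 mm, lying on the table. Origin at its middle.
- scoop: Bystander: wooden scoop, 150 mm, lying on the table. Origin at its middle.
- flower_jar: Bystander: glass jar of dried flowers, 80 mm across, 152 mm high. Origin at the centre of its underside.

How it is judged:
By the outcome, as a careful person would: the job done as asked, in the order asked, and still so for the second after the job is handed in, with the robot touching nothing.
It also fails if it takes over 72 s, if anything falls off the work surface, if the arm or the gripper's body presses on something with over 40 N, if the wrist force passes 120 N, or if a joint passes its speed limit or range.

## Working session

There is one attempt and no reset: what is moved stays moved. The work goes in short steps, Python scripts to look and compute and a tool call to move; the robot and the scene stay as the last step left them, time stands still between calls to the robot, and variables do not carry over. Pictures are saved under pics/ and viewed, and the job is handed in when it is done.

Besides the shell and the picture viewer there is one more tool, called after ">>>" as name([rows], argument=value, ...), one row to a line, values as JSON. carry_out: Moves the arm, as the interface text tells. Scaled input: -1 to 1 covers 120 mm each way for a shift and pi rad each way for a turn. Its arguments: {"type":"object","properties":{"plan":{"type":"array"},"fingers":{"type":"number"}},"required":["plan"]}

```bash
ls; mkdir -p pics; python3 - <<'E'
from station import bot
import cv2,numpy as np,pickle
print(bot.observe())
d={}
for n in("scene","top"):
    c=bot.capture(n);d[n]=c
    cv2.imwrite(f"pics/{n}0.png",c["color"])
    print(n,c["fx"],c["fy"],c["cx"],c["cy"],np.round(c["world_from_camera"],4))
pickle.dump(d,open("c0.pkl","wb"))
print(bot.tcp_to_tips)
E
```

```text
pics
{'time': 0.0, 'joint_pos': array([-1.42351985,  0.59210367,  0.04828242,  1.60982239, -0.03334098,
        0.94270488, -0.03369986]), 'joint_velocities': array([-8.08106934e-05, -7.74123541e-04,  1.16083247e-03,  4.08955112e-04,
       -1.02249773e-03, -1.57042587e-03, -2.00298067e-03]), 'effort': array([-1.15729461e-03, -5.48702323e+01,  1.54616073e+00, -1.98122478e+01,
        9.38765646e-03,  8.62814602e-03, -2.11958046e-06]), 'ee_pos': array([0.17266152, 0.70331396, 0.24115157]), 'eef_rot': array([-3.13936062e+00,  8.25285821e-05,  2.90088731e+00]), 'force': array([-0.26405263,  0.09524201, -0.14428104]), 'wrist_torque': array([-0.00014521, -0.04233629,  0.02696597]), 'opening': 0.08531046506557517}
scene 423.4192464765322 423.4192464765322 275.3232042875888 211.73598635342208 [[-0.6037  0.4072 -0.6854  1.1053]
 [ 0.7971  0.3258 -0.5085  0.4611]
 [ 0.0162 -0.8532 -0.5213  0.4936]
 [ 0.      0.      0.      1.    ]]
top 482.31258579963946 482.31258579963946 273.15023836575176 210.41785133975878 [[ 0.0259 -0.9922  0.1218  0.4484]
 [-0.9996 -0.0266 -0.0039  0.0851]
 [ 0.0071 -0.1217 -0.9925  0.916 ]
 [ 0.      0.      0.      1.    ]]
0.011
```

View pics/scene0.png

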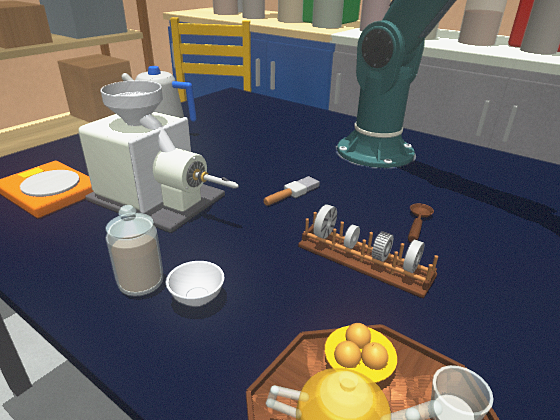

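View pics/top0.png

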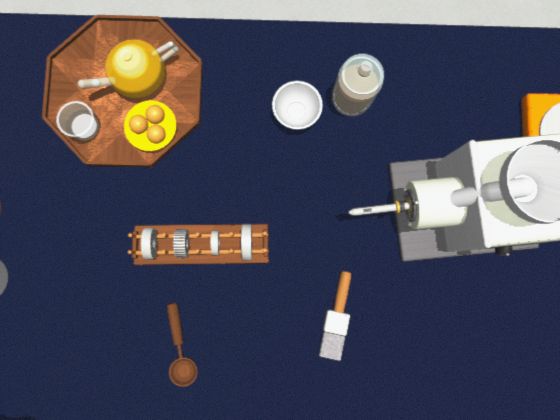

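```bash
python3 - <<'E'
import cv2,numpy as np,pickle
d=pickle.load(open("c0.pkl","rb"))
t=d["top"]["color"];s=d["scene"]["color"]
a=cv2.resize(t[215:275,120:280],None,fx=5,fy=5,interpolation=cv2.INTER_CUBIC)
b=cv2.resize(t[185:235,340:480],None,fx=5,fy=5,interpolation=cv2.INTER_CUBIC)
cv2.imwrite("pics/ta.png",cv2.vconcat([a,cv2.copyMakeBorder(b,0,0,0,100,cv2.BORDER_CONSTANT)]))
a=cv2.resize(s[195:300,290:450],None,fx=5,fy=5,interpolation=cv2.INTER_CUBIC)
cv2.imwrite("pics/sa.png",a)
b=cv2.resize(s[140:210,140:250],None,fx=7,fy=7,interpolation=cv2.INTER_CUBIC)
cv2.imwrite("pics/sb.png",b)
E
```

```text
(no output)
```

View pics/ta.png

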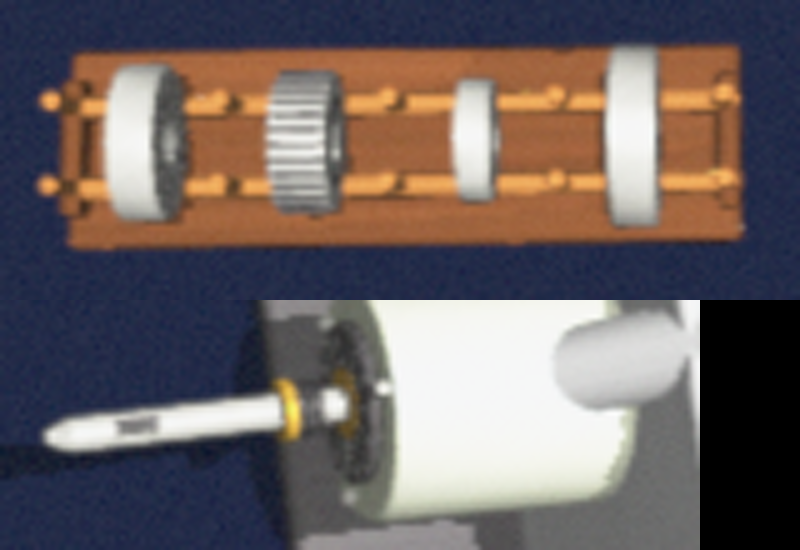

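View pics/sa.png

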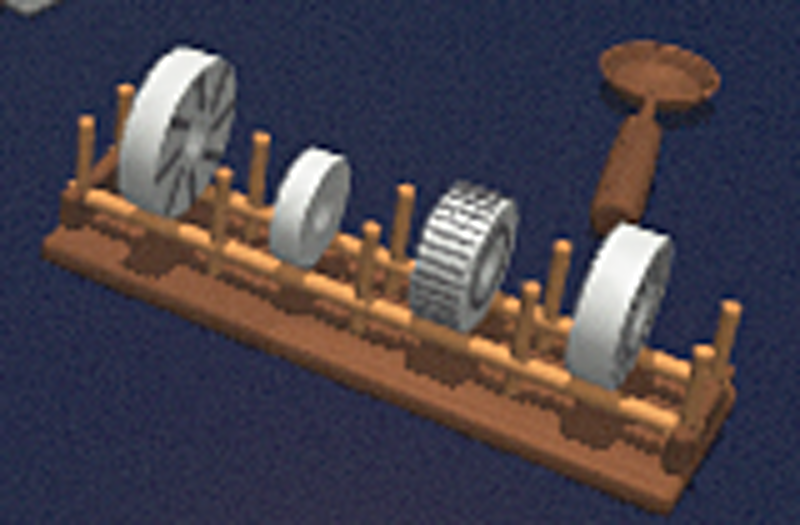

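View pics/sb.png

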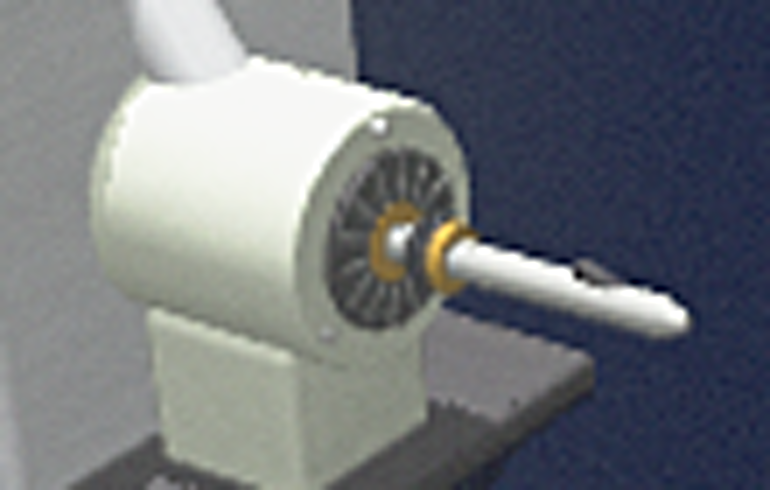

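```bash
cat > h.py <<'E'
import numpy as np,pickle,cv2
def cloud(c):
    z=c["range_z"];v,u=np.mgrid[0:z.shape[0],0:z.shape[1]]
    p=np.stack([(u-c["cx"])/c["fx"]*z,(v-c["cy"])/c["fy"]*z,z],-1)
    T=c["world_from_camera"];w=p@T[:3,:3].T+T[:3,3];w[z==0]=np.nan
    return w
def ray(c,u,v,h):
    T=c["world_from_camera"];d=T[:3,:3]@np.array([(u-c["cx"])/c["fx"],(v-c["cy"])/c["fy"],1])
    return T[:3,3]+d*(h-T[2,3])/d[2]
E
python3 - <<'E'
from h import *
d=pickle.load(open("c0.pkl","rb"));np.set_printoptions(precision=4,suppress=True)
for n,box in(("top",(215,275,120,280)),("scene",(195,300,290,450))):
    c=d[n];w=cloud(c);hsv=cv2.cvtColor(c["color"],cv2.COLOR_BGR2HSV)
    r0,r1,c0,c1=box
    m=np.zeros(w.shape[:2],np.uint8);m[r0:r1,c0:c1]=255
    wood=m.astype(bool)&(hsv[...,1]>90)&(hsv[...,0]<20)
    grey=m.astype(bool)&(hsv[...,1]<60)&(w[...,2]>.03)
    base=wood&(np.abs(w[...,2]-.010)<.004)
    xy=w[base][:,:2].astype(np.float32)
    k,l,st,ce=cv2.connectedComponentsWithStats(base.astype(np.uint8))
    print(n,"base rect",cv2.minAreaRect(xy),np.nanmedian(w[base],0))
    k,l,st,ce=cv2.connectedComponentsWithStats(grey.astype(np.uint8))
    for i in range(1,k):
        if st[i,4]<30: continue
        q=w[l==i];print(ce[i],st[i],"min",np.nanpercentile(q,3,0),"max",np.nanpercentile(q,97,0))
# shaft
for n,box in(("top",(190,225,345,402)),("scene",(165,195,195,245))):
    c=d[n];w=cloud(c);r0,r1,c0,c1=box
    q=w[r0:r1,c0:c1].reshape(-1,3);q=q[(q[:,2]>.085)&(q[:,2]<.112)]
    print(n,len(q),np.nanmin(q,0),np.nanmax(q,0))
    for a in np.arange(-.16,-.03,.01):
        s=q[(q[:,1]>=a)&(q[:,1]<a+.01)]
        if len(s):print(round(a,3),len(s),s.min(0),s.max(0),s.mean(0))
E
```

```text
top base rect ((0.49292105436325073, 0.2148171067237854), (0.07370880991220474, 0.25040552020072937), 2.0674588680267334) [0.4911 0.2103 0.0098]
[246.5158 241.4814] [242 224  10  36 349] min [0.4673 0.1185 0.0636] max [0.5253 0.1343 0.0879]
[148.649  243.2263] [141 228  16  31 433] min [0.4646 0.2926 0.0384] max [0.5139 0.3089 0.0792]
[180.8805 242.7325] [174 229  15  29 385] min [0.4682 0.2344 0.0395] max [0.5143 0.2535 0.0738]
[214.8115 242.5183] [211 231   9  24 191] min [0.4736 0.1782 0.0387] max [0.5142 0.1901 0.0667]
scene base rect ((0.3842676877975464, 0.21355842053890228), (0.29643842577934265, 0.2506157457828522), 2.3698890209198) [0.5124 0.2377 0.0102]
[324.8369 220.5337] [314 205  23  33 564] min [0.4714 0.1232 0.0334] max [0.5282 0.1385 0.0871]
[351.4409 235.3465] [344 225  16  23 254] min [0.4778 0.1822 0.0317] max [0.5165 0.1934 0.0656]
[382.1696 245.3348] [372 231  22  30 448] min [0.4751 0.2391 0.0326] max [0.5179 0.258  0.0726]
[413.232  255.3176] [403 239  21  34 444] min [0.4728 0.2972 0.0339] max [0.5182 0.3127 0.0788]
top 389 [ 0.5445 -0.1373  0.0917] [ 0.5712 -
[... 1288 characters left out ...]
0977]
-0.12 21 [ 0.557  -0.1195  0.091 ] [ 0.5664 -0.1101  0.1011] [ 0.5625 -0.1147  0.0973]
-0.11 22 [ 0.5549 -0.1098  0.0904] [ 0.5647 -0.1013  0.1022] [ 0.5612 -0.1057  0.0978]
-0.1 28 [ 0.5544 -0.1     0.0907] [ 0.5637 -0.0903  0.1031] [ 0.5597 -0.0953  0.0979]
-0.09 27 [ 0.5527 -0.0897  0.0905] [ 0.5618 -0.0802  0.1048] [ 0.5579 -0.0848  0.0982]
-0.08 34 [ 0.551  -0.0799  0.0914] [ 0.5611 -0.0702  0.1056] [ 0.5563 -0.0749  0.0995]
-0.07 23 [ 0.5488 -0.0695  0.0921] [ 0.56   -0.0605  0.101 ] [ 0.5554 -0.0645  0.0976]
-0.06 28 [ 0.5494 -0.0593  0.0908] [ 0.5587 -0.05    0.1017] [ 0.5536 -0.0547  0.0977]
-0.05 12 [ 0.547  -0.0497  0.0921] [ 0.555  -0.0457  0.0998] [ 0.5512 -0.0479  0.0962]
```

```bash
cat > go.py <<'E'
import sys,numpy as np
from station import bot
from scipy.spatial.transform import Rotation as R
# usage: go.py x y z yawdeg  -> normalised shift & turn from measured pose
x,y,z,yaw=map(float,sys.argv[1:5])
s=bot.observe();p=s["ee_pos"];r=R.from_euler("xyz",s["eef_rot"])
g=R.from_euler("xyz",[np.pi,0,np.radians(yaw)])
d=r.inv().apply(np.array([x,y,z])-p)/.12; w=(r.inv()*g).as_rotvec()/np.pi
print("t",round(s["time"],2),"p",p.round(4),"rpy",np.degrees(s["eef_rot"]).round(2),"F",s["force"].round(2),"op",round(s["opening"],4))
print("shift",d.round(4),"turn",w.round(4),"rows",np.linalg.norm(d)*120/41.7,np.linalg.norm(w)*180/7.16)
E
python3 go.py .4915 .303 .13 92.1
```

```text
t 0.1 p [0.1727 0.7034 0.2412] rpy [-1.7988e+02  1.0000e-02  1.6621e+02] F [-0.55  0.64  0.84] op 0.0856
shift [-3.3752 -2.6051  0.9328] turn [-0.0005  0.0005  0.4117] rows 12.559510871462447 10.350273479311229
```

>>> carry_out([
  [[-1,-0.77,0.2,0,0,0.41],[-1,-0.77,0.2,0,0,0.41],[-1,-0.77,0.2,0,0,0.41],[-1,-0.77,0.2,0,0,0.41],[-1,-0.77,0.2,0,0,0.41],[-1,-0.77,0.2,0,0,0.41],[-1,-0.77,0.2,0,0,0.41],[-1,-0.77,0.2,0,0,0.41]],
], fingers=1)

```text
time: 0.77
ee_pos: [0.2674, 0.5851, 0.2179]
eef_rot: [-3.141, 0.001, 1.894]
force: [0.6, 0.9, -0.9]
opening: 0.0856
```

```bash
python3 go.py .4915 .303 .13 92.1
```

```text
t 0.77 p [0.2674 0.5851 0.2179] rpy [-1.7996e+02  4.0000e-02  1.0852e+02] F [ 0.58  0.95 -0.9 ] op 0.0856
shift [-2.8221  1.0244  0.7333] turn [-0.0002  0.0002  0.0912] rows 8.893733220528254 2.2936690780552267
```

>>> carry_out([
  [[-1,0.36,0.25,0,0,0.091],[-1,0.36,0.25,0,0,0.091],[-1,0.36,0.25,0,0,0.091],[-1,0.36,0.25,0,0,0.091]],
])

```text
time: 1.1
ee_pos: [0.3522, 0.4772, 0.1869]
eef_rot: [3.14, 0.008, 1.603]
force: [1.4, -0.9, 0.5]
opening: 0.0855
```

```bash
python3 go.py .4915 .303 .13 92.1
```

```text
t 1.1 p [0.3522 0.4772 0.1869] rpy [179.93   0.47  91.87] F [ 1.41 -0.89  0.48] op 0.0855
shift [-1.4851  1.1126  0.4873] turn [ 0.0004  0.0026 -0.0013] rows 5.521012533011813 0.07320748386015324
```

>>> carry_out([
  [[-0.8,0.6,0.25,0,0,0],[-0.8,0.6,0.25,0,0,0],[-0.8,0.6,0.25,0,0,0],[-0.8,0.6,0.25,0,0,0]],
])

```text
time: 1.43
ee_pos: [0.429, 0.3834, 0.1572]
eef_rot: [3.14, 0.007, 1.601]
force: [-0.9, -1.0, 0.6]
opening: 0.0851
```

```bash
python3 go.py .4915 .303 .13 92.1
```

```text
t 1.43 p [0.429  0.3834 0.1572] rpy [179.9    0.41  91.76] F [-0.9  -1.01  0.63] op 0.0851
shift [-0.6843  0.4993  0.2321] turn [ 0.0005  0.0023 -0.0019] rows 2.5273902420948873 0.07618433309570231
```

>>> carry_out([
  [[-0.684,0.5,0.232,0,0,0],[-0.684,0.5,0.232,0,0,0],[-0.684,0.5,0.232,0,0,0],[-0.684,0.5,0.232,0,0,0],[-0.684,0.5,0.232,0,0,0]],
])

```text
time: 1.85
ee_pos: [0.4876, 0.3124, 0.13]
eef_rot: [-3.141, 0.001, 1.611]
force: [0.0, 0.5, -0.5]
opening: 0.0853
```

```bash
python3 go.py .4915 .303 .13 92.1; python3 - <<'E'
from station import bot
import cv2,pickle
d={n:bot.capture(n) for n in("scene","top")}
pickle.dump(d,open("c1.pkl","wb"))
a=cv2.resize(d["top"]["color"][190:300,100:240],None,fx=4,fy=4)
b=cv2.resize(d["scene"]["color"][150:280,350:500],None,fx=4,fy=4)
cv2.imwrite("pics/t1.png",a);cv2.imwrite("pics/s1.png",b)
E
```

```text
t 1.85 p [0.4876 0.3124 0.13  ] rpy [-1.7995e+02  7.0000e-02  9.2310e+01] F [ 0.01  0.49 -0.46] op 0.0853
shift [-0.0795  0.0297  0.0002] turn [-0.0003  0.0004  0.0012] rows 0.24414957421150005 0.03164551103031709
```

View pics/t1.png

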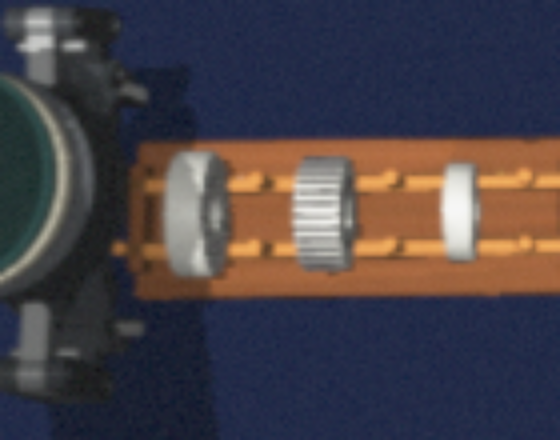

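View pics/s1.png

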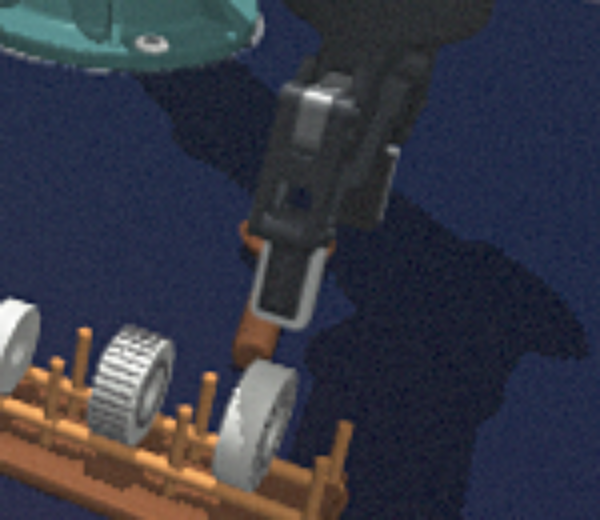

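```bash
python3 - <<'E'
from h import *
np.set_printoptions(precision=4,suppress=True)
d=pickle.load(open("c1.pkl","rb"))
c=d["scene"];w=cloud(c)
q=w[150:240,400:460].reshape(-1,3);q=q[~np.isnan(q[:,0])]
for z in np.arange(.11,.21,.01):
    s=q[(q[:,2]>z)&(q[:,2]<z+.01)&(q[:,1]>.27)&(q[:,1]<.36)&(q[:,0]>.4)]
    if len(s):
        f=s[s[:,0]>.51]; g=s[s[:,0]<.49]
        for k in(f,g):
            if len(k):print("scene",round(z,3),len(k),k.min(0),k.max(0))
c=d["top"];w=cloud(c)
q=w[190:300,100:140].reshape(-1,3);q=q[~np.isnan(q[:,0])]
for z in np.arange(.11,.26,.01):
    s=q[(q[:,2]>z)&(q[:,2]<z+.01)]
    if len(s):print("top",round(z,3),len(s),s.min(0),s.max(0))
E
```

```text
scene 0.13 40 [0.5308 0.3035 0.1321] [0.5407 0.3261 0.1396]
scene 0.13 33 [0.4392 0.3075 0.1319] [0.4466 0.3221 0.1396]
scene 0.14 82 [0.5298 0.3045 0.1404] [0.545  0.3261 0.1497]
scene 0.14 45 [0.4347 0.309  0.1401] [0.4463 0.3227 0.15  ]
scene 0.15 91 [0.5282 0.3043 0.1501] [0.5448 0.3261 0.1594]
scene 0.15 28 [0.4391 0.3151 0.1502] [0.446  0.3223 0.1597]
scene 0.16 86 [0.5297 0.3039 0.1601] [0.5447 0.3263 0.1699]
scene 0.16 27 [0.4387 0.3046 0.1611] [0.4464 0.3227 0.1699]
scene 0.17 22 [0.5266 0.3055 0.1701] [0.5589 0.3286 0.18  ]
scene 0.17 23 [0.4346 0.317  0.1701] [0.4439 0.3246 0.1793]
scene 0.18 194 [0.5207 0.3023 0.18  ] [0.5627 0.3298 0.19  ]
scene 0.18 15 [0.4127 0.3197 0.1811] [0.4544 0.326  0.1896]
scene 0.19 125 [0.5106 0.304  0.19  ] [0.5613 0.3319 0.2   ]
scene 0.19 20 [0.4152 0.3223 0.1904] [0.4614 0.3291 0.1996]
scene 0.2 159 [0.5103 0.304  0.2001] [0.5599 0.3318 0.21  ]
scene 0.2 17 [0.4159 0.3208 0.2   ] [0.4708 0.3295 0.2099]
top 0.13 11 [0.4325 0.2995 0.1368] [0.5335 0.3056 0.1395]
top 0.14 29 [0.4309 0.2998 0.1401] [0.5406 0.3122 0.1499]
top 0.15 22 [0.4296 0.2995 0.15  ] [0.5417 0.3095 0.1583]
top 0.16 21 [0.4375 0.2994 0.1603] [0.5439 0.3205 0.1697]
top 0.17 48 [0.4255 0.2975 0.1705] [0.5505 0.3188 0.18  ]
top 0.18 252 [0.4121 0.2967 0.1801] [0.5595 0.3229 0.1898]
top 0.19 163 [0.4124 0.2941 0.19  ] [0.5577 0.3202 0.2   ]
top 0.2 136 [0.4144 0.2934 0.2   ] [0.5579 0.3207 0.21  ]
top 0.21 62 [0.4144 0.2933 0.21  ] [0.5557 0.3269 0.22  ]
top 0.22 148 [0.4164 0.2977 0.2201] [0.5544 0.3269 0.23  ]
top 0.23 519 [0.4181 0.2963 0.2303] [0.5531 0.3289 0.2399]
top 0.24 7 [0.4488 0.2765 0.2407] [0.4908 0.3058 0.2493]
top 0.25 95 [0.4487 0.2754 0.25  ] [0.5186 0.3066 0.26  ]
top 0.26 112 [0.4486 0.2752 0.26  ] [0.5194 0.3081 0.2699]
```

```bash
python3 go.py .4915 .303 .09 92.1
```

```text
t 1.95 p [0.4861 0.3154 0.1304] rpy [-1.7995e+02 -4.0000e-02  9.2610e+01] F [ 0.31  0.73 -0.24] op 0.0856
shift [-0.1058  0.0408  0.3364] turn [-0.0003 -0.0002  0.0028] rows 1.0216754966861694 0.07214763320240293
```

>>> carry_out([
  [[-0.1,0.04,0.2,0,0,0.003],[-0.1,0.04,0.2,0,0,0.003],[-0.1,0.04,0.2,0,0,0.003],[-0.1,0.04,0.2,0,0,0.003],[-0.1,0.04,0.2,0,0,0.003],[-0.1,0.04,0.2,0,0,0.003]],
])

```text
time: 2.45
ee_pos: [0.4922, 0.3036, 0.1073]
eef_rot: [3.141, -0.001, 1.607]
force: [-0.2, 0.3, 0.5]
opening: 0.0854
```

```bash
python3 go.py .492 .304 .10 92.1; python3 - <<'E'
from h import *
np.set_printoptions(precision=4,suppress=True)
from station import bot
d={n:bot.capture(n) for n in("scene","top")}
pickle.dump(d,open("c2.pkl","wb"))
a=cv2.resize(d["top"]["color"][190:300,100:240],None,fx=4,fy=4)
b=cv2.resize(d["scene"]["color"][150:280,350:500],None,fx=4,fy=4)
cv2.imwrite("pics/ts2.png",cv2.hconcat([cv2.resize(a,(400,314)),cv2.resize(b,(362,314))]))
c=d["scene"];w=cloud(c)
q=w[150:260,390:460].reshape(-1,3);q=q[~np.isnan(q[:,0])]
for z in np.arange(.09,.16,.01):
    s=q[(q[:,2]>z)&(q[:,2]<z+.01)&(q[:,1]>.27)&(q[:,1]<.36)&(q[:,0]>.4)]
    if len(s):
        f=s[s[:,0]>.51]; g=s[s[:,0]<.49]
        for k in(f,g):
            if len(k):print("scene",round(z,3),len(k),k.min(0),k.max(0))
c=d["top"];w=cloud(c)
q=w[190:300,100:150].reshape(-1,3);q=q[~np.isnan(q[:,0])]
for z in np.arange(.09,.2,.01):
    s=q[(q[:,2]>z)&(q[:,2]<z+.01)]
    if len(s):print("top",round(z,3),len(s),s.min(0),s.max(0))
E
python3 go.py .492 .304 .04 92.1
```

```text
t 2.45 p [0.4922 0.3036 0.1073] rpy [ 1.7995e+02 -7.0000e-02  9.2080e+01] F [-0.18  0.35  0.55] op 0.0854
shift [ 0.0032 -0.0012  0.0606] turn [ 0.0003 -0.0004 -0.0001] rows 0.17480531558202872 0.012289514590403875
scene 0.1 1 [0.4469 0.3016 0.1098] [0.4469 0.3016 0.1098]
scene 0.11 54 [0.5345 0.295  0.1103] [0.5466 0.3169 0.1196]
scene 0.11 48 [0.4455 0.2977 0.1106] [0.4501 0.3138 0.1198]
scene 0.12 83 [0.532  0.2954 0.1202] [0.549  0.3175 0.1299]
scene 0.12 35 [0.4438 0.3018 0.1202] [0.45   0.3141 0.1299]
scene 0.13 90 [0.5319 0.2954 0.13  ] [0.5491 0.3173 0.14  ]
scene 0.13 36 [0.4415 0.2927 0.1301] [0.4504 0.314  0.1394]
scene 0.14 46 [0.5339 0.2964 0.1401] [0.5484 0.3179 0.149 ]
scene 0.14 29 [0.4359 0.307  0.1401] [0.4498 0.3137 0.1494]
scene 0.15 45 [0.5322 0.2961 0.1517] [0.5659 0.3198 0.1599]
scene 0.15 26 [0.4208 0.3078 0.1501] [0.4526 0.316  0.1599]
scene 0.16 192 [0.5227 0.2932 0.16  ] [0.5675 0.3225 0.1699]
scene 0.16 15 [0.419  0.3136 0.1601] [0.4607 0.3202 0.1697]
top 0.11 10 [0.4423 0.2893 0.1167] [0.5463 0.2971 0.1199]
top 0.12 24 [0.4358 0.2891 0.1201] [0.5474 0.2984 0.1288]
top 0.13 20 [0.4423 0.2893 0.13  ] [0.5404 0.2946 0.1396]
top 0.14 13 [0.4345 0.2891 0.142 ] [0.5488 0.2974 0.15  ]
top 0.15 113 [0.4194 0.2864 0.1506] [0.5637 0.3121 0.16  ]
top 0.16 171 [0.4175 0.2861 0.1601] [0.5647 0.3119 0.17  ]
top 0.17 149 [0.4177 0.2834 0.17  ] [0.5625 0.3081 0.18  ]
top 0.18 98 [0.4196 0.2836 0.1801] [0.5629 0.3107 0.1896]
top 0.19 91 [0.4214 0.2839 0.1906] [0.5608 0.3153 0.2   ]
top 0.2 176 [0.4232 0.2862 0.2001] [0.5598 0.3147 0.21  ]
t 2.55 p [0.4922 0.3032 0.1071] rpy [ 1.7995e+02 -5.0000e-02  9.2040e+01] F [-0.24 -1.57 -0.31] op 0.0856
shift [ 0.0067 -0.0022  0.5592] turn [ 0.0003 -0.0003 -0.0003] rows 1.6092064382895965 0.012419760129894248
```

View pics/ts2.png

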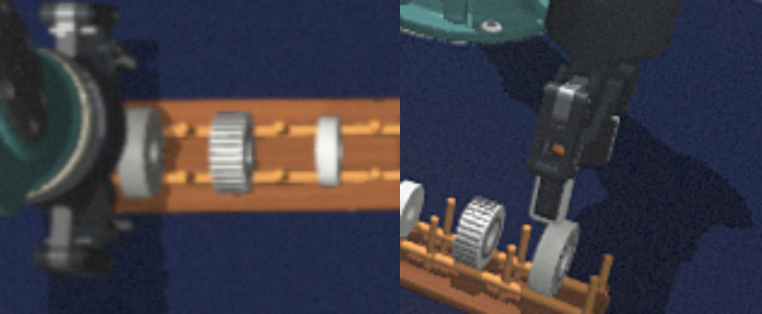

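>>> carry_out([
  [[0,0,0.2,0,0,0],[0,0,0.4,0,0,0],[0,0,0.56,0,0,0],[0,0,0.56,0,0,0],[0,0,0.56,0,0,0],[0,0,0.56,0,0,0]],
])

```text
time: 3.05
ee_pos: [0.4929, 0.3026, 0.0402]
eef_rot: [3.14, -0.001, 1.605]
force: [-0.3, -0.3, 0.1]
opening: 0.0853
```

>>> carry_out([
  [[0,0,0,0,0,0],[0,0,0,0,0,0],[0,0,0,0,0,0],[0,0,0,0,0,0],[0,0,0,0,0,0],[0,0,0,0,0,0]],
], fingers=0.5)

```text
time: 3.55
ee_pos: [0.491, 0.3027, 0.0406]
eef_rot: [-3.14, -0.001, 1.606]
force: [-2.6, -0.5, 7.8]
opening: 0.0549
```

```bash
python3 go.py .492 .304 .04 92.1
```

```text
t 3.55 p [0.491  0.3027 0.0406] rpy [-1.7988e+02 -4.0000e-02  9.2030e+01] F [-2.63 -0.46  7.84] op 0.0549
shift [0.0108 0.0085 0.0052] turn [-0.0006 -0.0002 -0.0004] rows 0.04225488013525167 0.019859746253870884
```

>>> carry_out([
  [[0,0,-0.1,0,0,0],[0,0,-0.3,0,0,0],[0,0,-0.6,0,0,0],[0,0,-0.9,0,0,0],[0,0,-0.9,0,0,0],[0,0,-0.9,0,0,0]],
])

```text
time: 4.05
ee_pos: [0.4938, 0.3032, 0.1501]
eef_rot: [3.137, -0.003, 1.605]
force: [-0.3, -0.3, -2.5]
opening: 0.0549
```

```bash
python3 go.py .548 -.02 .17 98.1;  python3 - <<'E'
from h import *
from station import bot
d={n:bot.capture(n) for n in("scene","top")}
pickle.dump(d,open("c3.pkl","wb"))
a=cv2.resize(d["top"]["color"][190:300,100:240],None,fx=4,fy=4)
b=cv2.resize(d["scene"]["color"][120:280,350:500],None,fx=4,fy=4)
cv2.imwrite("pics/ts3.png",cv2.hconcat([cv2.resize(a,(400,314)),cv2.resize(b,(295,314))]))
E
```

```text
t 4.05 p [0.4938 0.3032 0.1501] rpy [179.71  -0.19  91.98] F [-0.33 -0.28 -2.51] op 0.0549
shift [-2.7067  0.3593 -0.1727] turn [ 0.0017 -0.0009 -0.034 ] rows 7.873235070324982 0.8557627507168433
```

View pics/ts3.png

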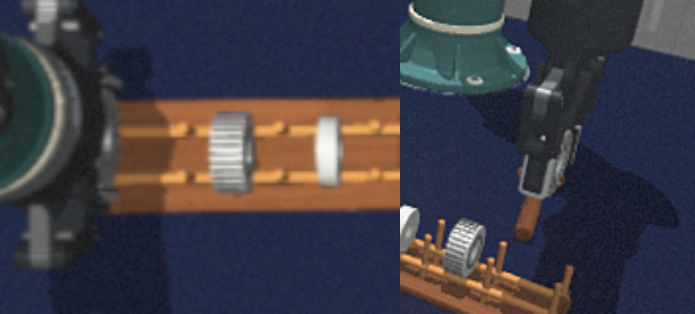

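>>> carry_out([
  [[-0.9,0.12,0,0,0,-0.034],[-0.9,0.12,0,0,0,-0.034],[-0.9,0.12,0,0,0,-0.034],[-0.9,0.12,0,0,0,-0.034]],
])

```text
time: 4.48
ee_pos: [0.5098, 0.1859, 0.1458]
eef_rot: [-3.137, 0.006, 1.702]
force: [0.0, -0.5, -2.6]
opening: 0.0548
```

```bash
python3 go.py .544 -.012 .15 98.2
```

```text
t 4.48 p [0.5098 0.1859 0.1458] rpy [-179.75    0.34   97.51] F [ 0.01 -0.5  -2.6 ] op 0.0548
shift [-1.6727  0.0673 -0.0253] turn [-0.0014  0.0019 -0.0039] rows 4.818105351652491 0.11343000380906411
```

>>> carry_out([
  [[-0.9,0.04,0,0,0,-0.002],[-0.9,0.04,0,0,0,-0.002],[-0.9,0.04,0,0,0,-0.002],[-0.9,0.04,0,0,0,-0.002]],
])

```text
time: 4.82
ee_pos: [0.5301, 0.0806, 0.1461]
eef_rot: [-3.139, 0.005, 1.708]
force: [-1.2, 0.4, -2.5]
opening: 0.055
```

```bash
python3 go.py .544 -.012 .11 98.2
```

```text
t 4.82 p [0.5301 0.0806 0.1461] rpy [-179.84    0.27   97.86] F [-1.19  0.35 -2.49] op 0.055
shift [-0.7786  0.0105  0.3045] turn [-0.0009  0.0015 -0.0019] rows 2.406003260471848 0.06494643746083698
```

>>> carry_out([
  [[-0.35,0,0.1,0,0,0],[-0.65,0.005,0.2,0,0,0],[-0.75,0.01,0.4,0,0,0],[-0.75,0.01,0.5,0,0,0],[-0.75,0.01,0.5,0,0,0],[-0.75,0.01,0.5,0,0,0],[-0.75,0.01,0.5,0,0,0]],
])

```text
time: 5.4
ee_pos: [0.5446, 0.0019, 0.0871]
eef_rot: [-3.141, -0.001, 1.721]
force: [0.6, 0.2, -2.3]
opening: 0.0545
```

```bash
python3 go.py .544 -.012 .0856 98.2; python3 - <<'E'
from h import *
from station import bot
d={n:bot.capture(n) for n in("scene","top")}
pickle.dump(d,open("c4.pkl","wb"))
a=cv2.resize(d["top"]["color"][150:270,300:440],None,fx=5,fy=5)
b=cv2.resize(d["scene"]["color"][90:230,160:320],None,fx=5,fy=5,interpolation=cv2.INTER_CUBIC)
cv2.imwrite("pics/t4.png",a);cv2.imwrite("pics/s4.png",b[:600])
E
python3 go.py .544 -.012 .0856 98.2
```

```text
t 5.4 p [0.5446 0.0019 0.0871] rpy [-1.7996e+02 -7.0000e-02  9.8620e+01] F [ 0.57  0.16 -2.27] op 0.0545
shift [-0.1136 -0.0221  0.0124] turn [-0.0002 -0.0004  0.0023] rows 0.33487508459865006 0.059946843704512864
t 5.5 p [0.5452 0.0016 0.0879] rpy [ 1.7993e+02 -4.0000e-02  9.8620e+01] F [ 0.14  0.68 -2.06] op 0.0549
shift [-0.1109 -0.027   0.0189] turn [ 0.0004 -0.0002  0.0023] rows 0.3329290339447533 0.05978962737278378
```

View pics/t4.png

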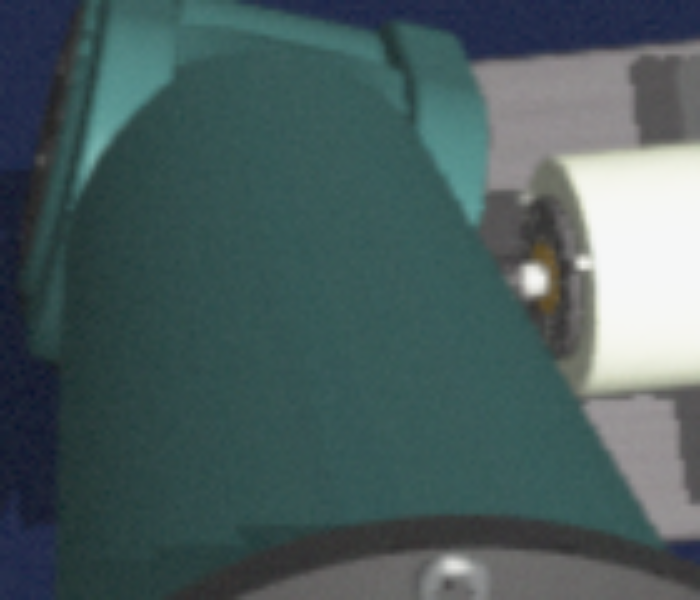

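View pics/s4.png

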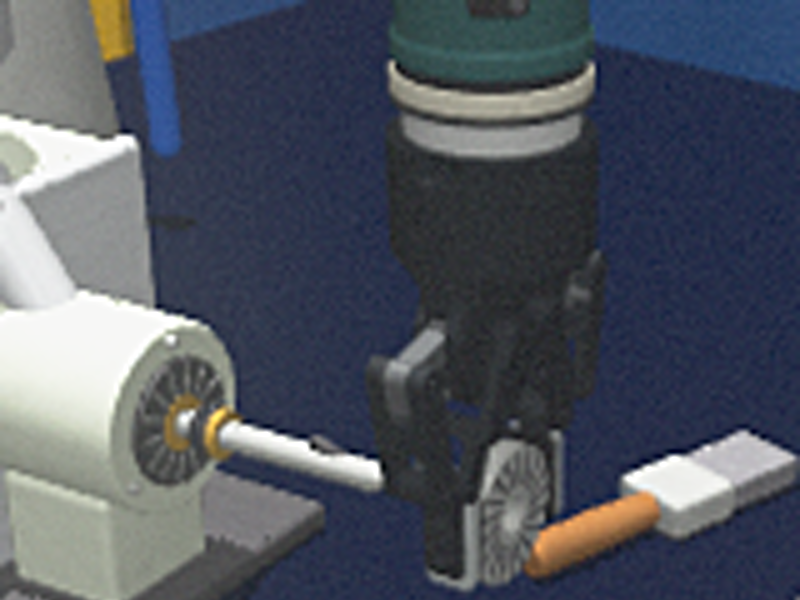

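```bash
python3 - <<'E'
from h import *
np.set_printoptions(precision=4,suppress=True)
c=pickle.load(open("c4.pkl","rb"))["scene"];w=cloud(c)
e=np.array([-.1425,.9898]);n=np.array([.9898,.1425])
q=w[172:212,250:275].reshape(-1,3)
s=q[:,:2]@e;l=q[:,:2]@n
# TCP
T=np.array([.5449,.0018]);s0=T@e;l0=T@n
print("tcp s,l",s0,l0)
m=(np.abs(s-s0)<.02)&(q[:,2]>.03)&(q[:,2]<.13)
for z in np.arange(.06,.13,.006):
    k=m&(q[:,2]>z)&(q[:,2]<z+.006)
    if k.sum():print(round(z,3),k.sum(),(s[k]-s0).min().round(4),(s[k]-s0).max().round(4),"l",(l[k]-l0).min().round(4),(l[k]-l0).max().round(4))
print(q[m][:,2].min(),q[m][:,2].max())
# shaft in same frame
q=w[165:192,195:242].reshape(-1,3);s=q[:,:2]@e-s0;l=q[:,:2]@n-l0
for a in np.arange(-.14,-.04,.01):
    k=(s>a)&(s<a+.01)&(q[:,2]>.085)&(q[:,2]<.112)
    if k.sum():print("shaft",round(a,3),k.sum(),"l",l[k].min().round(4),l[k].max().round(4),l[k].mean().round(4),"z",q[k][:,2].min().round(4),q[k][:,2].max().round(4),q[k][:,2].mean().round(4),s[k].max().round(4))
E
```

```text
tcp s,l -0.07586661 0.5395985200000001
0.066 4 0.009 0.0098 l -0.0043 0.0081
0.072 25 0.0068 0.0105 l -0.0203 0.0172
0.078 40 0.0025 0.0123 l -0.0295 0.0333
0.084 58 0.0041 0.0128 l -0.0335 0.0391
0.09 64 0.0024 0.013 l -0.0321 0.0396
0.096 57 0.0042 0.0137 l -0.0354 0.0396
0.102 63 0.0058 0.0126 l -0.0364 0.0404
0.108 63 -0.0093 0.013 l -0.0435 0.0391
0.114 88 -0.0094 0.0133 l -0.0356 0.0406
0.12 85 -0.0095 0.0148 l -0.0393 0.0398
0.126 21 0.0024 0.0153 l -0.0388 0.0522
0.06933086423723023 0.1297696261236444
shaft -0.14 38 l -0.0119 0.0076 0.0019 z 0.0857 0.106 0.0988 -0.1301
shaft -0.13 43 l -0.0117 0.0094 0.0006 z 0.0855 0.1045 0.0976 -0.1201
shaft -0.12 23 l -0.005 0.0057 0.0005 z 0.0906 0.1023 0.0978 -0.1103
shaft -0.11 23 l -0.0038 0.0045 0.0013 z 0.0923 0.1015 0.0973 -0.1002
shaft -0.1 23 l -0.0063 0.0034 0.0001 z 0.0908 0.1024 0.0977 -0.0902
shaft -0.09 29 l -0.0053 0.0054 0.0009 z 0.0917 0.1058 0.0997 -0.0801
shaft -0.08 32 l -0.0053 0.0048 0.0005 z 0.0914 0.1046 0.0985 -0.0703
shaft -0.07 23 l -0.0051 0.0046 0.0007 z 0.0923 0.1016 0.0978 -0.061
shaft -0.06 24 l -0.0039 0.0039 0.0007 z 0.0913 0.1016 0.0972 -0.0511
shaft -0.05 1 l 0.0011 0.0011 0.0011 z 0.096 0.096 0.096 -0.0499
```

```bash
python3 - <<'E'
from h import *
c=pickle.load(open("c4.pkl","rb"))["scene"]
b=cv2.resize(c["color"][170:212,225:280],None,fx=14,fy=14,interpolation=cv2.INTER_CUBIC)
cv2.imwrite("pics/z4.png",b)
E
```

View pics/z4.png

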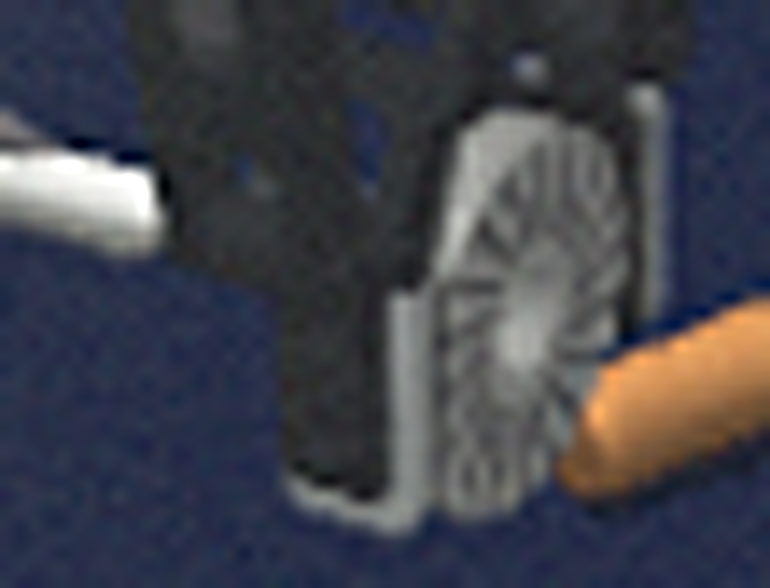

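```bash
python3 - <<'E'
from h import *
np.set_printoptions(precision=4,suppress=True)
e=np.array([-.1425,.9898]);n=np.array([.9898,.1425])
T=np.array([.5449,.0018]);s0=T@e;l0=T@n
d4=pickle.load(open("c4.pkl","rb"));d0=pickle.load(open("c0.pkl","rb"))
c=d4["scene"];M=c["world_from_camera"]
r=M[:3,:3]@np.array([(262.4-c["cx"])/c["fx"],(192.25-c["cy"])/c["fy"],1]);o=M[:3,3]
k=(s0+.008-o[:2]@e)/(r[:2]@e);P=o+k*r
print("burr face centre l-l0",P[:2]@n-l0,"z",P[2])
for nm,im,cols in(("scene",d4["scene"],range(208,232,3)),("scene0",d0["scene"],range(208,236,3)),("top",d0["top"],range(352,396,4))):
    g=cv2.cvtColor(im["color"],cv2.COLOR_BGR2GRAY).astype(float)
    for u in cols:
        r0,r1=(168,192) if nm!="top" else (198,222)
        col=g[r0:r1,u];hs=cv2.cvtColor(im["color"],cv2.COLOR_BGR2HSV)[r0:r1,u]
        m=(col>110)&(hs[:,1]<70)
        v=np.where(m)[0]
        if len(v)<3: continue
        # subpixel edges at half level
        vc=(v[0]+v[-1])/2+r0
        p=ray(im,u,vc,.095);print(nm,u,vc,len(v),"s",(p[:2]@e-s0).round(4),"l",(p[:2]@n-l0).round(4))
E
```

```text
burr face centre l-l0 -0.004279280712379152 z 0.0954994344310865
scene 208 183.0 11 s -0.1066 l 0.0175
scene 211 183.5 10 s -0.1001 l 0.0162
scene 214 183.5 10 s -0.095 l 0.0131
scene 217 184.0 9 s -0.0885 l 0.0118
scene 220 184.5 8 s -0.0821 l 0.0105
scene 223 184.0 7 s -0.0782 l 0.0057
scene 226 181.5 5 s -0.0792 l -0.0064
scene 229 183.0 5 s -0.0703 l -0.0041
scene0 208 183.0 11 s -0.1066 l 0.0175
scene0 211 183.5 10 s -0.1001 l 0.0162
scene0 214 183.5 10 s -0.095 l 0.0131
scene0 217 184.0 9 s -0.0885 l 0.0118
scene0 220 184.5 8 s -0.0821 l 0.0105
scene0 223 184.0 7 s -0.0782 l 0.0057
scene0 226 181.5 5 s -0.0792 l -0.0064
scene0 229 183.0 5 s -0.0703 l -0.0041
scene0 232 183.5 6 s -0.0638 l -0.0054
scene0 235 184.5 6 s -0.0563 l -0.0049
top 352 211.5 6 s -0.0556 l -0.002
top 356 211.0 7 s -0.0625 l -0.0019
top 360 211.0 7 s -0.0694 l -0.0027
top 364 210.0 7 s -0.0764 l -0.0018
top 368 210.0 7 s -0.0833 l -0.0026
top 372 209.0 7 s -0.0904 l -0.0017
top 376 209.0 7 s -0.0972 l -0.0025
top 380 208.0 7 s -0.1043 l -0.0015
top 384 208.0 7 s -0.1111 l -0.0023
top 388 208.0 7 s -0.118 l -0.0031
top 392 207.0 7 s -0.1251 l -0.0022
```

```bash
python3 go.py .5489 -.031 .0856 98.2
```

```text
t 5.5 p [0.5452 0.0016 0.0879] rpy [ 1.7993e+02 -4.0000e-02  9.8620e+01] F [ 0.14  0.68 -2.06] op 0.0549
shift [-0.2736 -0.0104  0.0188] turn [ 0.0004 -0.0002  0.0023] rows 0.7896422321461144 0.05978962737278378
```

>>> carry_out([
  [[-0.1,-0.01,0.019,0,0,0.002],[-0.2,-0.01,0.019,0,0,0.002],[-0.27,-0.01,0.019,0,0,0.002],[-0.27,-0.01,0.019,0,0,0.002],[-0.27,-0.01,0.019,0,0,0.002]],
])

```text
time: 5.92
ee_pos: [0.5485, -0.034, 0.0853]
eef_rot: [3.141, 0.001, 1.71]
force: [-0.5, -0.0, -2.4]
opening: 0.0551
```

```bash
python3 go.py .5489 -.031 .0856 98.2;python3 - <<'E'
from h import *
from station import bot
c=bot.capture("scene")
pickle.dump(c,open("c5.pkl","wb"))
b=cv2.resize(c["color"][165:215,205:270],None,fx=12,fy=12,interpolation=cv2.INTER_CUBIC)
cv2.imwrite("pics/s5.png",b)
E
```

```text
t 5.92 p [ 0.5485 -0.034   0.0853] rpy [1.7997e+02 3.0000e-02 9.7950e+01] F [-0.52 -0.01 -2.36] op 0.0551
shift [ 0.0245  0.0064 -0.0027] turn [ 0.0002  0.0002 -0.0014] rows 0.07321647613499534 0.035432509858964026
```

View pics/s5.png

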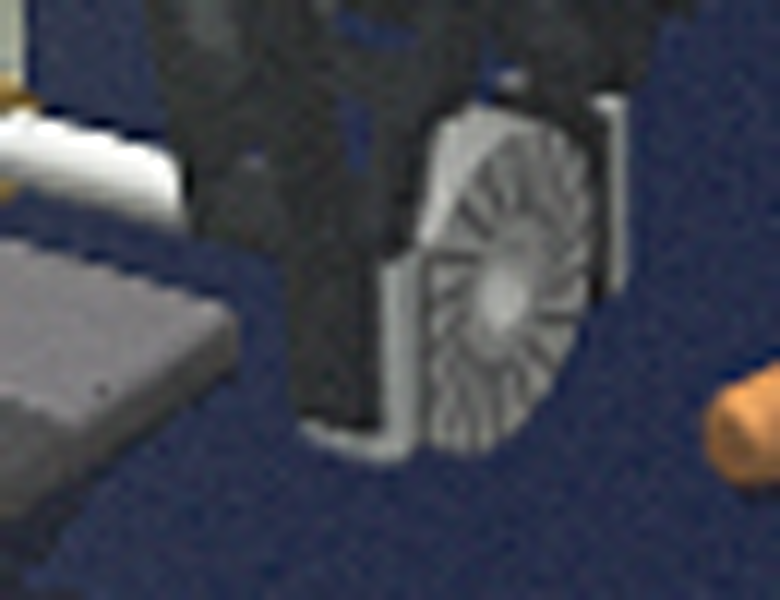

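>>> carry_out([
  [[-0.025,0,0,0,0,0],[-0.05,0,0,0,0,0],[-0.075,0,0,0,0,0],[-0.1,0,0,0,0,0],[-0.1,0,0,0,0,0]],
])

```text
time: 6.38
ee_pos: [0.5502, -0.0452, 0.085]
eef_rot: [3.141, 0.001, 1.711]
force: [-0.5, -0.6, -1.8]
opening: 0.0547
```

```bash
python3 go.py .5489 -.031 .0856 98.2
```

```text
t 6.38 p [ 0.5502 -0.0452  0.085 ] rpy [1.7999e+02 4.0000e-02 9.8060e+01] F [-0.54 -0.58 -1.8 ] op 0.0547
shift [ 0.1187  0.0057 -0.0047] turn [ 0.0001  0.0002 -0.0008] rows 0.3423410768338663 0.020830000120654286
```

>>> carry_out([
  [[-0.025,0,0,0,0,0],[-0.05,0,0,0,0,0],[-0.07,0,0,0,0,0],[-0.07,0,0,0,0,0]],
])

```text
time: 6.72
ee_pos: [0.5514, -0.0535, 0.085]
eef_rot: [3.141, 0.001, 1.711]
force: [0.1, -0.6, -2.7]
opening: 0.0549
```

>>> carry_out([
  [[-0.02,0,0,0,0,0],[-0.04,0,0,0,0,0],[-0.04,0,0,0,0,0]],
])

```text
time: 6.97
ee_pos: [0.552, -0.0581, 0.085]
eef_rot: [3.141, 0.0, 1.712]
force: [0.0, -0.2, -2.0]
opening: 0.055
```

```bash
python3 go.py .5489 -.031 .0856 98.2;python3 - <<'E'
from h import *
from station import bot
c=bot.capture("scene")
pickle.dump(c,open("c6.pkl","wb"))
b=cv2.resize(c["color"][165:215,205:270],None,fx=12,fy=12,interpolation=cv2.INTER_CUBIC)
cv2.imwrite("pics/s6.png",b)
E
```

```text
t 6.97 p [ 0.552  -0.0581  0.085 ] rpy [1.7999e+02 3.0000e-02 9.8070e+01] F [ 0.05 -0.16 -1.97] op 0.055
shift [ 0.2269  0.0058 -0.0048] turn [ 0.0001  0.0002 -0.0007] rows 0.6533049840007232 0.01913816477219191
```

View pics/s6.png

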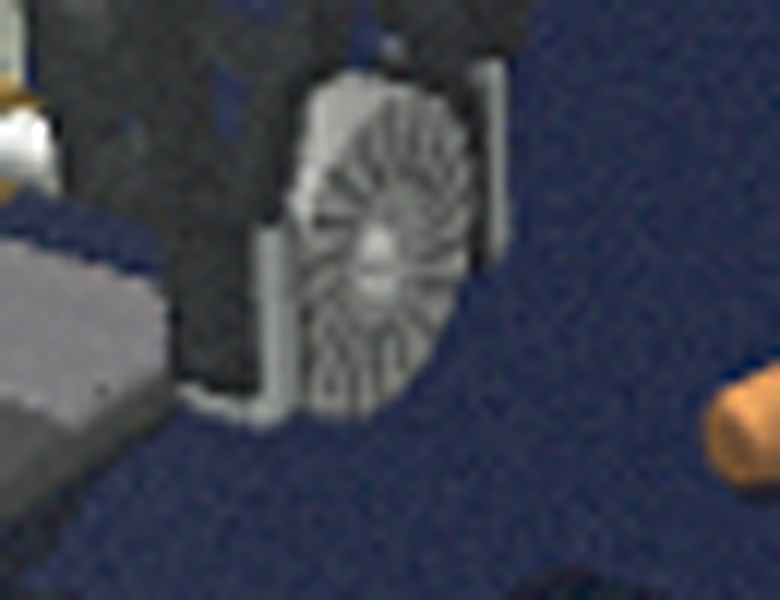

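>>> carry_out([
  [[-0.025,0,0,0,0,0],[-0.05,0,0,0,0,0],[-0.075,0,0,0,0,0],[-0.1,0,0,0,0,0],[-0.1,0,0,0,0,0]],
])

```text
time: 7.43
ee_pos: [0.5538, -0.07, 0.0851]
eef_rot: [3.141, 0.0, 1.711]
force: [-0.3, -0.4, 0.4]
opening: 0.0549
```

```bash
python3 go.py .5489 -.031 .0856 98.2;
```

```text
t 7.43 p [ 0.5538 -0.07    0.0851] rpy [1.7999e+02 2.0000e-02 9.8060e+01] F [-0.28 -0.44  0.36] op 0.0549
shift [ 0.3276  0.0055 -0.0039] turn [ 0.0001  0.0001 -0.0008] rows 0.9428252216213967 0.02017282173150772
```

>>> carry_out([
  [[-0.025,0,-0.005,0,0,0],[-0.05,0,-0.005,0,0,0],[-0.075,0,-0.005,0,0,0],[-0.1,0,-0.005,0,0,0],[-0.1,0,-0.005,0,0,0]],
])

```text
time: 7.85
ee_pos: [0.5555, -0.0823, 0.0857]
eef_rot: [3.141, 0.001, 1.711]
force: [-0.6, -0.5, -0.9]
opening: 0.0545
```

>>> carry_out([
  [[-0.025,0,0,0,0,0],[-0.05,0,0,0,0,0],[-0.075,0,0,0,0,0],[-0.1,0,0,0,0,0],[-0.1,0,0,0,0,0]],
])

```text
time: 8.27
ee_pos: [0.5572, -0.0945, 0.0856]
eef_rot: [3.141, 0.001, 1.711]
force: [0.8, 0.5, -2.7]
opening: 0.0551
```

```bash
python3 go.py .5489 -.031 .0856 98.2;
```

```text
t 8.27 p [ 0.5572 -0.0945  0.0856] rpy [1.7997e+02 8.0000e-02 9.8030e+01] F [ 0.76  0.5  -2.67] op 0.0551
shift [ 0.5333  0.0051 -0.001 ] turn [ 0.0002  0.0004 -0.0009] rows 1.5348245744620677 0.02594531806281353
```

>>> carry_out([
  [[-0.03,0,0,0,0,0],[-0.06,0,0,0,0,0],[-0.09,0,0,0,0,0],[-0.12,0,0,0,0,0],[-0.15,0,0,0,0,0],[-0.15,0,0,0,0,0]],
])

```text
time: 8.77
ee_pos: [0.5597, -0.1122, 0.0857]
eef_rot: [3.141, 0.001, 1.711]
force: [-1.1, -0.5, -3.2]
opening: 0.0551
```

>>> carry_out([
  [[-0.01,0,0,0,0,0],[-0.02,0,0,0,0,0],[-0.03,0,0,0,0,0],[-0.03,0,0,0,0,0]],
])

```text
time: 9.1
ee_pos: [0.5601, -0.1145, 0.0856]
eef_rot: [3.141, 0.0, 1.712]
force: [-0.1, -0.0, -1.9]
opening: 0.0546
```

```bash
python3 go.py .5489 -.031 .0856 98.2;
```

```text
t 9.1 p [ 0.5601 -0.1145  0.0856] rpy [1.7999e+02 1.0000e-02 9.8110e+01] F [-0.12 -0.04 -1.88] op 0.0546
shift [ 0.7022  0.0058 -0.    ] turn [ 0.      0.     -0.0005] rows 2.0208894217784774 0.01311454643187961
```

>>> carry_out([
  [[-0.01,0,0,0,0,0],[-0.02,0,0,0,0,0],[-0.03,0,0,0,0,0],[-0.03,0,0,0,0,0]],
])

```text
time: 9.43
ee_pos: [0.5606, -0.1184, 0.0856]
eef_rot: [3.141, 0.0, 1.712]
force: [-0.5, 0.7, -2.4]
opening: 0.0547
```

>>> carry_out([
  [[-0.008,0,0,0,0,0],[-0.016,0,0,0,0,0],[-0.016,0,0,0,0,0]],
])

```text
time: 9.68
ee_pos: [0.5608, -0.1197, 0.0856]
eef_rot: [-3.142, -0.0, 1.712]
force: [-0.3, 0.8, -2.6]
opening: 0.0549
```

>>> carry_out([
  [[-0.01,0,0,0,0,0],[-0.02,0,0,0,0,0],[-0.03,0,0,0,0,0],[-0.03,0,0,0,0,0]],
])

```text
time: 10.02
ee_pos: [0.561, -0.1213, 0.0855]
eef_rot: [-3.141, -0.003, 1.714]
force: [-0.7, 5.2, -0.0]
opening: 0.0548
```

```bash
python3 go.py .5489 -.031 .0856 98.2;python3 - <<'E'
from h import *
from station import bot
c=bot.capture("scene")
b=cv2.resize(c["color"][130:210,160:260],None,fx=7,fy=7,interpolation=cv2.INTER_CUBIC)
cv2.imwrite("pics/s7.png",b)
E
```

```text
t 10.02 p [ 0.561  -0.1213  0.0855] rpy [-1.7994e+02 -1.6000e-01  9.8190e+01] F [-0.71  5.16 -0.01] op 0.0548
shift [0.7594 0.0074 0.0016] turn [-0.0003 -0.0009 -0.    ] rows 2.185342735467591 0.02415327361988079
```

View pics/s7.png

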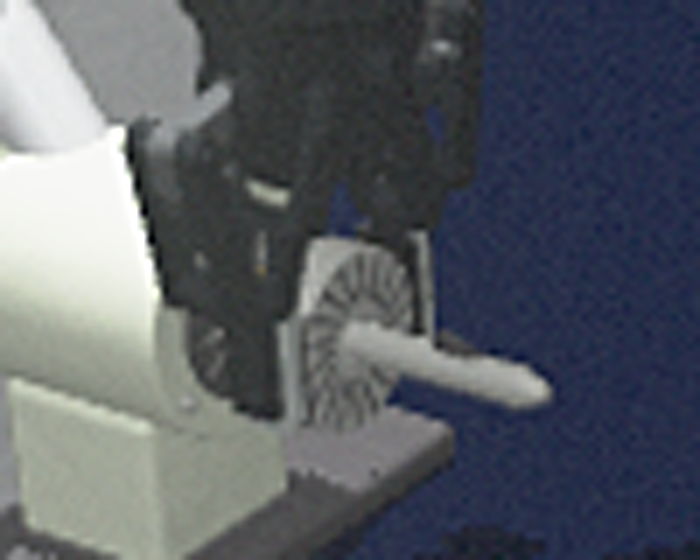

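>>> carry_out([
  [[0.008,0,0,0,0,0],[0.008,0,0,0,0,0],[0.008,0,0,0,0,0]],
])

```text
time: 10.32
ee_pos: [0.561, -0.1211, 0.0855]
eef_rot: [-3.141, -0.002, 1.713]
force: [-0.3, 4.4, -0.8]
opening: 0.0546
```

>>> carry_out([
  [[0,0,0,0,0,0],[0,0,0,0,0,0],[0,0,0,0,0,0],[0,0,0,0,0,0]],
], fingers=1)

```text
time: 10.65
ee_pos: [0.5616, -0.1239, 0.0859]
eef_rot: [3.141, 0.002, 1.711]
force: [0.3, 1.1, -0.5]
opening: 0.0852
```

>>> carry_out([
  [[0,0,-0.2,0,0,0],[0,0,-0.5,0,0,0],[0,0,-0.85,0,0,0],[0.1,0,-0.85,0,0,0],[0.5,0,-0.85,0,0,0],[0.9,0,-0.85,0,0,0],[0.9,0,-0.85,0,0,0]],
])

```text
time: 11.23
ee_pos: [0.5453, -0.009, 0.1877]
eef_rot: [3.141, -0.004, 1.719]
force: [0.1, 0.6, -1.4]
opening: 0.0854
```

```bash
python3 go.py .4978 .192 .14 92.1;python3 - <<'E'
from h import *
from station import bot
c=bot.capture("scene")
b=cv2.resize(c["color"][130:210,160:260],None,fx=7,fy=7,interpolation=cv2.INTER_CUBIC)
cv2.imwrite("pics/s8.png",b)
E
```

```text
t 11.23 p [ 0.5453 -0.009   0.1877] rpy [179.98  -0.21  98.48] F [ 0.11  0.55 -1.41] op 0.0854
shift [ 1.7138 -0.1441  0.404 ] turn [ 0.     -0.0012  0.0355] rows 5.083915111416934 0.8921256664667848
```

View pics/s8.png

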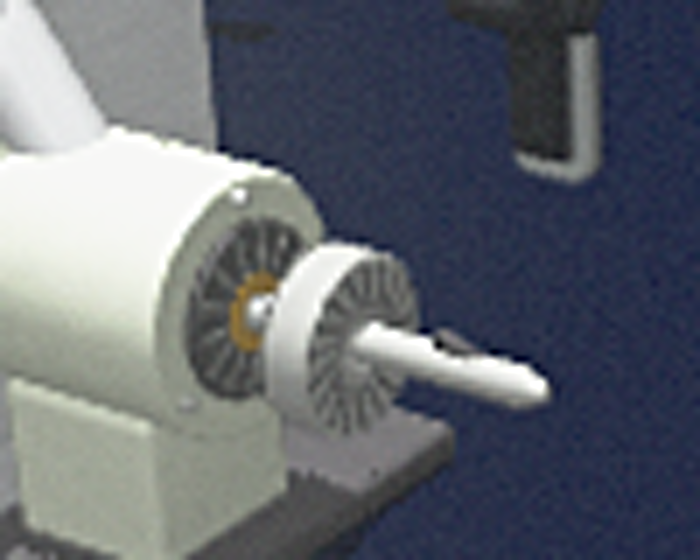

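>>> carry_out([
  [[0.85,-0.06,0.3,0,0,0.035],[0.85,-0.06,0.3,0,0,0.035],[0.85,-0.06,0.3,0,0,0.035],[0.85,-0.06,0.3,0,0,0.035]],
])

```text
time: 11.62
ee_pos: [0.5222, 0.0903, 0.1497]
eef_rot: [-3.138, -0.002, 1.611]
force: [-0.1, 0.7, -0.6]
opening: 0.0854
```

```bash
python3 go.py .4953 .192 .11 92.1
```

```text
t 11.62 p [0.5222 0.0903 0.1497] rpy [-1.7977e+02 -1.2000e-01  9.2320e+01] F [-0.14  0.67 -0.59] op 0.0854
shift [ 0.8551 -0.1885  0.333 ] turn [-0.0013 -0.0007  0.0012] rows 2.6958718812540763 0.04738179788403013
```

>>> carry_out([
  [[0.82,-0.19,0.33,0,0,0],[0.82,-0.19,0.33,0,0,0],[0.82,-0.19,0.33,0,0,0],[0.82,-0.19,0.33,0,0,0],[0.82,-0.19,0.33,0,0,0],[0.82,-0.19,0.33,0,0,0]],
])

```text
time: 12.12
ee_pos: [0.4995, 0.1805, 0.1122]
eef_rot: [3.14, 0.001, 1.601]
force: [0.5, -0.5, 0.1]
opening: 0.0853
```

```bash
python3 go.py .4953 .192 .035 92.1; python3 - <<'E'
from h import *
from station import bot
np.set_printoptions(precision=4,suppress=True)
c=bot.capture("scene");w=cloud(c);pickle.dump(c,open("c9.pkl","wb"))
b=cv2.resize(c["color"][150:270,310:430],None,fx=5,fy=5,interpolation=cv2.INTER_CUBIC)
cv2.imwrite("pics/s9.png",b)
q=w[150:260,310:400].reshape(-1,3);q=q[~np.isnan(q[:,0])]
for z in np.arange(.09,.16,.01):
    s=q[(q[:,2]>z)&(q[:,2]<z+.01)&(q[:,1]>.15)&(q[:,1]<.23)]
    f=s[s[:,0]>.51]; g=s[s[:,0]<.49]
    for k in(f,g):
        if len(k):print("scene",round(z,3),len(k),k.min(0),k.max(0))
E
```

```text
t 12.12 p [0.4995 0.1805 0.1122] rpy [1.7992e+02 6.0000e-02 9.1720e+01] F [ 0.48 -0.45  0.12] op 0.0853
shift [ 0.0973 -0.0332  0.6434] turn [ 0.0004  0.0003 -0.0021] rows 1.8751111272852647 0.05445034835921568
scene 0.11 23 [0.5442 0.1722 0.1146] [0.5499 0.1937 0.1198]
scene 0.11 29 [0.4525 0.1692 0.1139] [0.4578 0.1908 0.1199]
scene 0.12 60 [0.5401 0.1717 0.1207] [0.5564 0.1937 0.1298]
scene 0.12 56 [0.4476 0.1686 0.1204] [0.4582 0.1912 0.1297]
scene 0.13 64 [0.54   0.1723 0.13  ] [0.5566 0.1938 0.1397]
scene 0.13 65 [0.4477 0.1698 0.13  ] [0.4581 0.1921 0.14  ]
scene 0.14 73 [0.5409 0.1713 0.14  ] [0.5571 0.1943 0.15  ]
scene 0.14 64 [0.4501 0.1702 0.1402] [0.4582 0.1916 0.15  ]
scene 0.15 24 [0.5446 0.1772 0.1501] [0.5562 0.1956 0.1593]
scene 0.15 54 [0.4448 0.1716 0.1503] [0.4568 0.193  0.1599]
scene 0.16 142 [0.5305 0.1712 0.1601] [0.5736 0.1974 0.17  ]
scene 0.16 48 [0.4267 0.1788 0.1601] [0.4641 0.195  0.17  ]
```

View pics/s9.png

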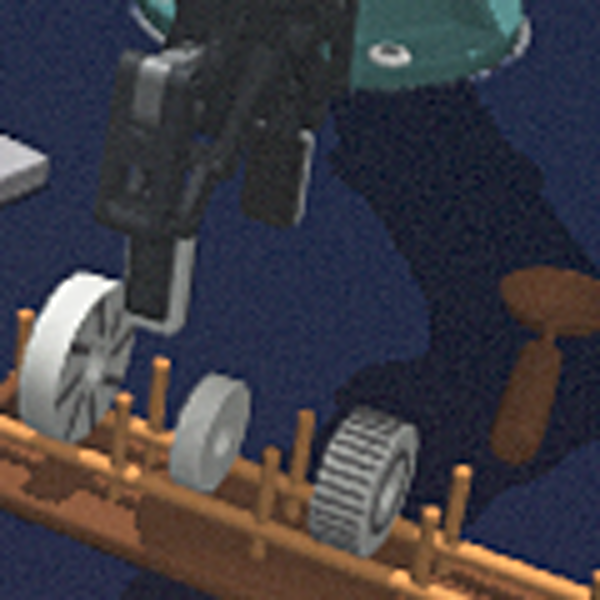

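>>> carry_out([
  [[0.1,-0.033,0,0,0,-0.002],[0.1,-0.033,0.1,0,0,-0.002],[0.1,-0.033,0.3,0,0,-0.002],[0.1,-0.033,0.5,0,0,-0.002],[0.1,-0.033,0.64,0,0,-0.002],[0.1,-0.033,0.64,0,0,-0.002],[0.1,-0.033,0.64,0,0,-0.002]],
])

```text
time: 12.75
ee_pos: [0.4941, 0.1933, 0.0351]
eef_rot: [-3.141, 0.001, 1.607]
force: [0.9, 0.6, 0.5]
opening: 0.0852
```

```bash
python3 go.py .4953 .192 .035 92.1
```

```text
t 12.75 p [0.4941 0.1933 0.0351] rpy [-1.7995e+02  3.0000e-02  9.2100e+01] F [0.93 0.59 0.52] op 0.0852
shift [-0.0116  0.0092  0.0005] turn [-0.0003  0.0002  0.    ] rows 0.04256544124963074 0.008646616186882875
```

Shift slightly and close.

>>> carry_out([
  [[-0.012,0.009,0,0,0,0],[-0.012,0.009,0,0,0,0]],
])

```text
time: 12.92
ee_pos: [0.4966, 0.1923, 0.0365]
eef_rot: [3.139, -0.001, 1.608]
force: [-0.3, 0.2, 0.9]
opening: 0.0855
```

>>> carry_out([
  [[0,0,0,0,0,0],[0,0,0,0,0,0],[0,0,0,0,0,0],[0,0,0,0,0,0],[0,0,0,0,0,0],[0,0,0,0,0,0]],
], fingers=0.4)

```text
time: 13.42
ee_pos: [0.4951, 0.1927, 0.0359]
eef_rot: [-3.141, -0.0, 1.609]
force: [-1.5, -1.0, 6.3]
opening: 0.0422
```

```bash
python3 go.py .4953 .192 .035 92.1; python3 - <<'E'
from h import *
from station import bot
c=bot.capture("scene");pickle.dump(c,open("c10.pkl","wb"))
b=cv2.resize(c["color"][170:260,310:400],None,fx=6,fy=6,interpolation=cv2.INTER_CUBIC)
cv2.imwrite("pics/s10.png",b)
E
```

```text
t 13.42 p [0.4951 0.1927 0.0359] rpy [-1.7998e+02 -3.0000e-02  9.2170e+01] F [-1.51 -0.99  6.26] op 0.0422
shift [-0.006   0.0014  0.0076] turn [-0.0001 -0.0002  0.0004] rows 0.0281327974978449 0.010318360578962646
```

View pics/s10.png

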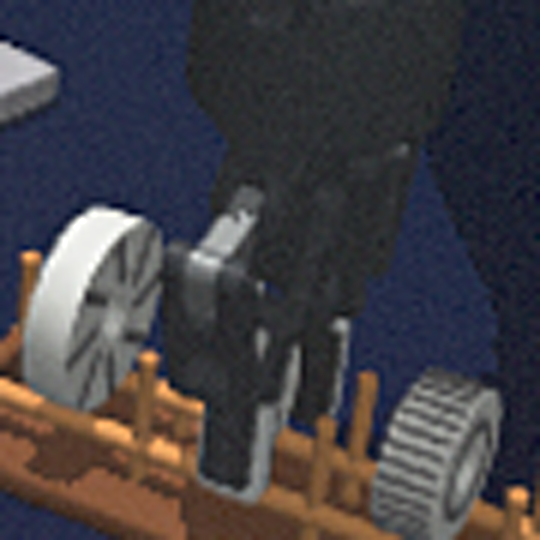

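>>> carry_out([
  [[0,0,-0.1,0,0,0],[0,0,-0.3,0,0,0],[0,0,-0.6,0,0,0],[0,0,-0.9,0,0,0],[0,0,-0.9,0,0,0],[0,0,-0.9,0,0,0]],
])

```text
time: 13.97
ee_pos: [0.4966, 0.1932, 0.1456]
eef_rot: [3.137, -0.002, 1.609]
force: [-1.0, 0.6, -1.6]
opening: 0.0425
```

```bash
python3 go.py .546 -.005 .15 98.1; python3 - <<'E'
from h import *
from station import bot
c=bot.capture("scene");pickle.dump(c,open("c11.pkl","wb"))
b=cv2.resize(c["color"][130:220,310:400],None,fx=6,fy=6,interpolation=cv2.INTER_CUBIC)
cv2.imwrite("pics/s11.png",b)
E
```

```text
t 13.97 p [0.4966 0.1932 0.1456] rpy [ 1.7973e+02 -1.3000e-01  9.2180e+01] F [-0.98  0.59 -1.64] op 0.0425
shift [-1.6662  0.3486 -0.0385] turn [ 0.0015 -0.0006 -0.0329] rows 4.899950213160364 0.8276728389637605
```

View pics/s11.png

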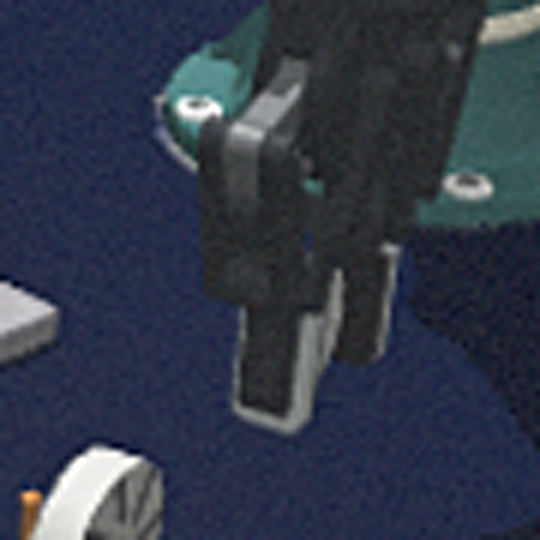

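>>> carry_out([
  [[-0.85,0.18,0,0,0,-0.033],[-0.85,0.18,0,0,0,-0.033],[-0.85,0.18,0,0,0,-0.033],[-0.85,0.18,0,0,0,-0.033]],
])

```text
time: 14.35
ee_pos: [0.5205, 0.0844, 0.1419]
eef_rot: [-3.139, 0.004, 1.703]
force: [-0.2, 0.0, -1.1]
opening: 0.0428
```

```bash
python3 go.py .5453 -.012 .0879 98.1
```

```text
t 14.35 p [0.5205 0.0844 0.1419] rpy [-179.84    0.23   97.58] F [-0.19  0.02 -1.08] op 0.0428
shift [-0.8217  0.0998  0.4534] turn [-0.0009  0.0013 -0.0029] rows 2.7159347288420164 0.0828675767293093
```

>>> carry_out([
  [[-0.35,0.04,0.05,0,0,0],[-0.65,0.08,0.15,0,0,0],[-0.8,0.1,0.35,0,0,0],[-0.8,0.1,0.45,0,0,0],[-0.8,0.1,0.45,0,0,0],[-0.8,0.1,0.45,0,0,0],[-0.8,0.1,0.45,0,0,0]],
])

```text
time: 14.93
ee_pos: [0.5456, -0.0, 0.0889]
eef_rot: [-3.14, -0.001, 1.715]
force: [-0.5, -0.1, -1.0]
opening: 0.0428
```

```bash
python3 go.py .5472 -.025 .0879 98.1; python3 - <<'E'
from h import *
from station import bot
c=bot.capture("scene");pickle.dump(c,open("c12.pkl","wb"))
b=cv2.resize(c["color"][140:215,190:290],None,fx=8,fy=8,interpolation=cv2.INTER_CUBIC)
cv2.imwrite("pics/s12.png",b)
E
python3 go.py .5472 -.025 .0879 98.1
```

```text
t 14.93 p [ 0.5456 -0.      0.0889] rpy [-1.7992e+02 -7.0000e-02  9.8250e+01] F [-0.45 -0.05 -1.03] op 0.0428
shift [-0.2078 -0.0167  0.0077] turn [-0.0004 -0.0004  0.0008] rows 0.6002747193129992 0.02544530205334855
t 14.98 p [0.5461 0.     0.0894] rpy [-1.800e+02 -6.000e-02  9.826e+01] F [ 0.65 -0.59 -1.93] op 0.0425
shift [-0.2077 -0.0207  0.0121] turn [-0.     -0.0003  0.0009] rows 0.601745735921048 0.02445229304164492
```

View pics/s12.png

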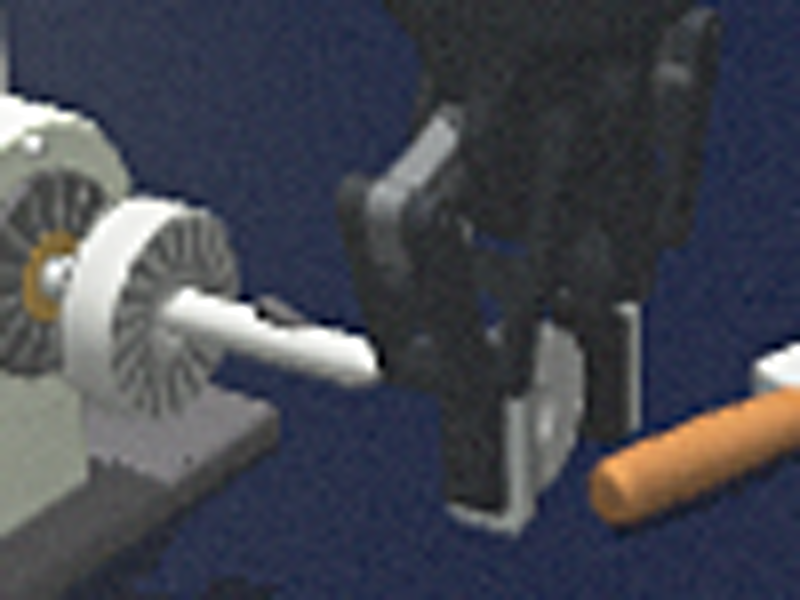

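>>> carry_out([
  [[-0.1,-0.02,0.012,0,0,0.001],[-0.2,-0.02,0.012,0,0,0.001],[-0.2,-0.02,0.012,0,0,0.001],[-0.2,-0.02,0.012,0,0,0.001]],
])

```text
time: 15.32
ee_pos: [0.5475, -0.0277, 0.0883]
eef_rot: [3.141, 0.001, 1.706]
force: [-0.1, -0.0, -1.9]
opening: 0.0426
```

```bash
python3 go.py .5501 -.045 .0879 98.1; python3 - <<'E'
from h import *
from station import bot
c=bot.capture("scene");pickle.dump(c,open("c13.pkl","wb"))
b=cv2.resize(c["color"][165:215,210:275],None,fx=12,fy=12,interpolation=cv2.INTER_CUBIC)
cv2.imwrite("pics/s13.png",b)
E
```

```text
t 15.32 p [ 0.5475 -0.0277  0.0883] rpy [1.7995e+02 5.0000e-02 9.7770e+01] F [-0.11 -0.04 -1.91] op 0.0426
shift [-0.1458  0.0022  0.0034] turn [ 0.0003  0.0003 -0.0018] rows 0.4196464767851314 0.046731476256282004
```

View pics/s13.png

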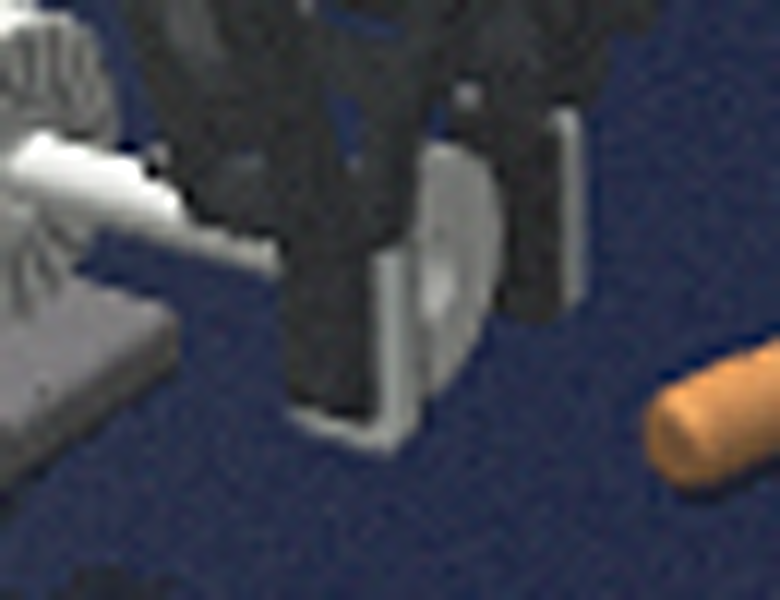

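>>> carry_out([
  [[-0.025,0,0.003,0,0,-0.002],[-0.05,0,0.003,0,0,-0.002],[-0.075,0,0.003,0,0,-0.002],[-0.1,0,0.003,0,0,-0.002],[-0.12,0,0.003,0,0,-0.002],[-0.12,0,0.003,0,0,-0.002]],
])

```text
time: 15.87
ee_pos: [0.5493, -0.0412, 0.0874]
eef_rot: [3.141, 0.0, 1.714]
force: [-0.4, 0.9, -1.2]
opening: 0.0423
```

>>> carry_out([
  [[-0.025,0,0,0,0,0],[-0.05,0,0,0,0,0],[-0.075,0,0,0,0,0],[-0.075,0,0,0,0,0]],
])

```text
time: 16.2
ee_pos: [0.5507, -0.0502, 0.0874]
eef_rot: [3.141, 0.001, 1.714]
force: [0.3, -0.2, -1.2]
opening: 0.0427
```

>>> carry_out([
  [[-0.025,0,0,0,0,0],[-0.05,0,0,0,0,0],[-0.075,0,0,0,0,0],[-0.1,0,0,0,0,0],[-0.1,0,0,0,0,0]],
])

```text
time: 16.62
ee_pos: [0.5524, -0.0621, 0.0875]
eef_rot: [3.141, 0.001, 1.714]
force: [0.8, -0.5, -1.4]
opening: 0.0421
```

```bash
python3 go.py .5558 -.0845 .0879 98.1
```

```text
t 16.62 p [ 0.5524 -0.0621  0.0875] rpy [1.7998e+02 4.0000e-02 9.8220e+01] F [ 0.8  -0.51 -1.38] op 0.0421
shift [-0.1887  0.0015 -0.0035] turn [0.0001 0.0002 0.0007] rows 0.5431357298816688 0.01766229193937737
```

>>> carry_out([
  [[-0.025,0,-0.003,0,0,0],[-0.05,0,-0.003,0,0,0],[-0.075,0,-0.003,0,0,0],[-0.1,0,-0.003,0,0,0],[-0.125,0,-0.003,0,0,0],[-0.15,0,-0.003,0,0,0],[-0.15,0,-0.003,0,0,0]],
])

```text
time: 17.2
ee_pos: [0.5551, -0.0801, 0.0879]
eef_rot: [3.141, 0.001, 1.714]
force: [0.2, -0.6, -0.1]
opening: 0.0426
```

>>> carry_out([
  [[-0.02,0,0,0,0,0],[-0.04,0,0,0,0,0],[-0.06,0,0,0,0,0],[-0.08,0,0,0,0,0],[-0.09,0,0,0,0,0],[-0.09,0,0,0,0,0]],
])

```text
time: 17.7
ee_pos: [0.5564, -0.0903, 0.0877]
eef_rot: [3.142, 0.001, 1.715]
force: [0.1, -0.8, -1.5]
opening: 0.0426
```

>>> carry_out([
  [[-0.01,0,0,0,0,0],[-0.02,0,0,0,0,0],[-0.02,0,0,0,0,0]],
])

```text
time: 17.95
ee_pos: [0.5568, -0.0922, 0.0877]
eef_rot: [3.142, 0.0, 1.715]
force: [-0.2, -0.1, -1.0]
opening: 0.0425
```

>>> carry_out([
  [[-0.01,0,0,0,0,0],[-0.02,0,0,0,0,0],[-0.03,0,0,0,0,0],[-0.04,0,0,0,0,0],[-0.04,0,0,0,0,0]],
])

```text
time: 18.37
ee_pos: [0.5575, -0.0971, 0.0878]
eef_rot: [3.141, 0.0, 1.715]
force: [0.8, -0.4, -1.2]
opening: 0.0425
```

>>> carry_out([
  [[-0.01,0,0,0,0,0],[-0.02,0,0,0,0,0],[-0.03,0,0,0,0,0],[-0.03,0,0,0,0,0]],
])

```text
time: 18.7
ee_pos: [0.5577, -0.0988, 0.0877]
eef_rot: [-3.141, -0.002, 1.716]
force: [-0.5, 4.2, 0.2]
opening: 0.0426
```

```bash
python3 - <<'E'
from h import *
from station import bot
c=bot.capture("scene");pickle.dump(c,open("c14.pkl","wb"))
b=cv2.resize(c["color"][140:205,180:260],None,fx=9,fy=9,interpolation=cv2.INTER_CUBIC)
cv2.imwrite("pics/s14.png",b)
E
```

```text
(no output)
```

View pics/s14.png

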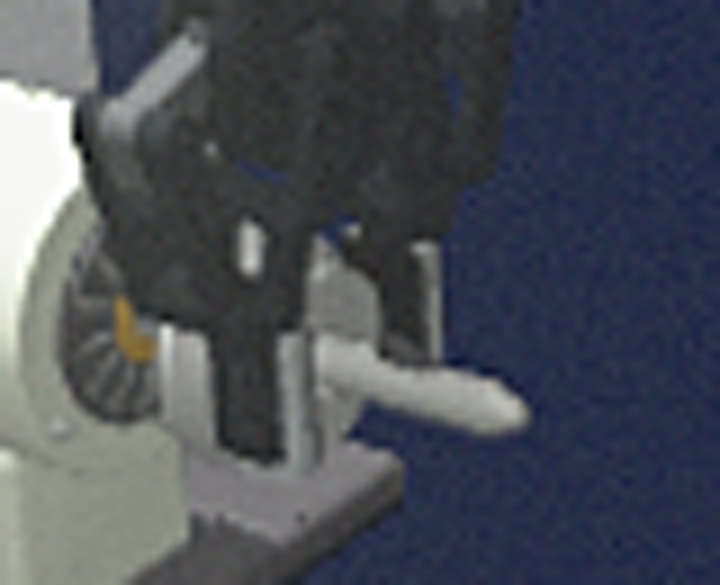

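>>> carry_out([
  [[0.015,0,0,0,0,0],[0.015,0,0,0,0,0],[0.015,0,0,0,0,0]],
])

```text
time: 19.0
ee_pos: [0.5578, -0.0987, 0.0878]
eef_rot: [3.141, 0.001, 1.715]
force: [0.8, 1.7, -1.4]
opening: 0.0422
```

>>> carry_out([
  [[0,0,0,0,0,0],[0,0,0,0,0,0],[0,0,0,0,0,0],[0,0,0,0,0,0],[0,0,0,0,0,0]],
], fingers=1)

```text
time: 19.42
ee_pos: [0.5578, -0.0988, 0.0879]
eef_rot: [3.141, 0.0, 1.715]
force: [-0.7, 0.3, -0.3]
opening: 0.0858
```

>>> carry_out([
  [[0.02,0,-0.2,0,0,0],[0.05,0,-0.5,0,0,0],[0.1,0,-0.85,0,0,0],[0.3,0,-0.85,0,0,0],[0.65,0,-0.85,0,0,0],[0.95,0,-0.85,0,0,0],[0.95,0,-0.85,0,0,0]],
])

```text
time: 20.0
ee_pos: [0.5401, 0.0237, 0.1898]
eef_rot: [-3.141, -0.005, 1.727]
force: [0.2, 0.7, -0.4]
opening: 0.0856
```

```bash
python3 go.py .4935 .2475 .15 92.1;python3 - <<'E'
from h import *
from station import bot
c=bot.capture("scene");pickle.dump(c,open("c15.pkl","wb"))
b=cv2.resize(c["color"][130:210,160:260],None,fx=7,fy=7,interpolation=cv2.INTER_CUBIC)
cv2.imwrite("pics/s15.png",b)
E
```

```text
t 20.0 p [0.5401 0.0237 0.1898] rpy [-179.98   -0.31   98.96] F [ 0.21  0.7  -0.39] op 0.0856
shift [ 1.9009 -0.0931  0.342 ] turn [-0.0002 -0.0017  0.0381] rows 5.564438820616431 0.9597538995214178
```

View pics/s15.png

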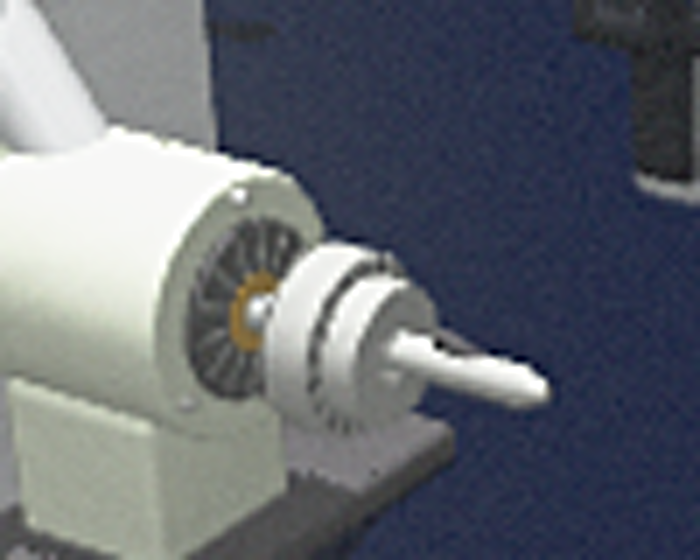

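>>> carry_out([
  [[0.95,-0.05,0.3,0,0,0.038],[0.95,-0.05,0.3,0,0,0.038],[0.95,-0.05,0.3,0,0,0.038],[0.95,-0.05,0.3,0,0,0.038]],
])

```text
time: 20.38
ee_pos: [0.5161, 0.1338, 0.1516]
eef_rot: [-3.137, -0.003, 1.607]
force: [0.2, 0.1, 0.0]
opening: 0.0855
```

```bash
python3 go.py .4937 .2475 .11 92.1
```

```text
t 20.38 p [0.5161 0.1338 0.1516] rpy [-1.7973e+02 -1.7000e-01  9.2050e+01] F [0.16 0.12 0.01] op 0.0855
shift [ 0.9526 -0.1515  0.3503] turn [-0.0015 -0.001  -0.0003] rows 2.9530805471443937 0.0449959757764024
```

>>> carry_out([
  [[0.96,-0.155,0.3,0,0,0],[0.96,-0.155,0.3,0,0,0],[0.96,-0.155,0.3,0,0,0],[0.96,-0.155,0.3,0,0,0],[0.96,-0.155,0.3,0,0,0],[0.96,-0.155,0.3,0,0,0]],
])

```text
time: 20.88
ee_pos: [0.4979, 0.2396, 0.1177]
eef_rot: [3.141, 0.001, 1.595]
force: [1.3, -1.5, 0.2]
opening: 0.0851
```

```bash
python3 go.py .4937 .2475 .038 92.1
```

```text
t 20.88 p [0.4979 0.2396 0.1177] rpy [1.7999e+02 7.0000e-02 9.1400e+01] F [ 1.34 -1.51  0.17] op 0.0851
shift [ 0.0671 -0.0332  0.6637] turn [ 0.      0.0004 -0.0039] rows 1.9220131393104731 0.0976665852052786
```

>>> carry_out([
  [[0.067,-0.033,0,0,0,-0.004],[0.067,-0.033,0.1,0,0,-0.004],[0.067,-0.033,0.3,0,0,-0.004],[0.067,-0.033,0.4,0,0,-0.004],[0.067,-0.033,0.4,0,0,-0.004],[0.067,-0.033,0.4,0,0,-0.004]],
])

```text
time: 21.38
ee_pos: [0.4928, 0.2478, 0.069]
eef_rot: [-3.14, 0.001, 1.607]
force: [-0.2, 0.5, 0.9]
opening: 0.0852
```

```bash
python3 go.py .4937 .2475 .038 92.1; python3 - <<'E'
from h import *
from station import bot
np.set_printoptions(precision=4,suppress=True)
c=bot.capture("scene");w=cloud(c);pickle.dump(c,open("c16.pkl","wb"))
b=cv2.resize(c["color"][170:270,330:430],None,fx=6,fy=6,interpolation=cv2.INTER_CUBIC)
cv2.imwrite("pics/s16.png",b)
E
python3 go.py .4937 .2475 .038 92.1
```

```text
t 21.38 p [0.4928 0.2478 0.069 ] rpy [-1.7989e+02  7.0000e-02  9.2100e+01] F [-0.23  0.46  0.89] op 0.0852
shift [-0.0027  0.0083  0.2581] turn [-0.0006  0.0004  0.    ] rows 0.743085728788989 0.018513944079750405
t 21.43 p [0.4934 0.2482 0.0697] rpy [-1.7998e+02  3.0000e-02  9.2110e+01] F [ 0.1  -1.12 -0.39] op 0.0853
shift [-0.0061  0.0024  0.2639] turn [-0.0001  0.0001  0.    ] rows 0.7596330030412984 0.004727974146737454
```

View pics/s16.png

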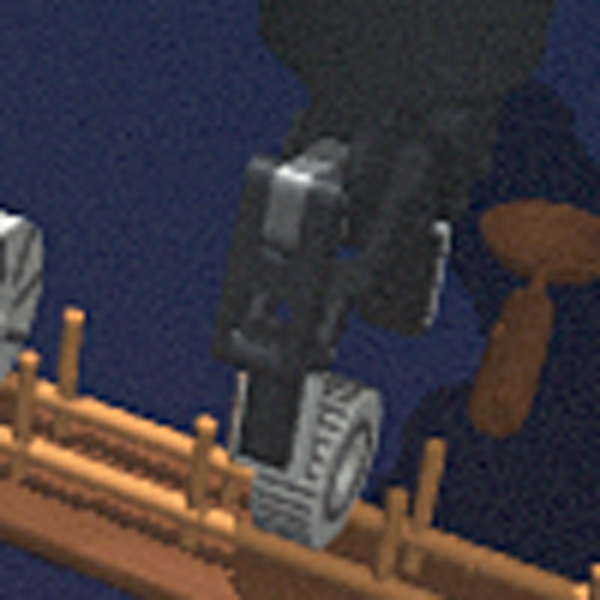

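>>> carry_out([
  [[-0.006,0,0.15,0,0,0],[-0.006,0,0.26,0,0,0],[-0.006,0,0.26,0,0,0],[-0.006,0,0.26,0,0,0]],
])

```text
time: 21.77
ee_pos: [0.4934, 0.2481, 0.0389]
eef_rot: [3.142, 0.0, 1.608]
force: [0.0, 0.3, 0.5]
opening: 0.0856
```

>>> carry_out([
  [[0,0,0,0,0,0],[0,0,0,0,0,0],[0,0,0,0,0,0],[0,0,0,0,0,0],[0,0,0,0,0,0],[0,0,0,0,0,0]],
], fingers=0.4)

```text
time: 22.27
ee_pos: [0.4931, 0.2485, 0.0398]
eef_rot: [-3.142, -0.001, 1.609]
force: [-1.2, 0.2, 6.6]
opening: 0.0486
```

>>> carry_out([
  [[0,0,-0.1,0,0,0],[0,0,-0.3,0,0,0],[0,0,-0.6,0,0,0],[0,0,-0.9,0,0,0],[0,0,-0.9,0,0,0],[0,0,-0.9,0,0,0]],
])

```text
time: 22.77
ee_pos: [0.4945, 0.2489, 0.1492]
eef_rot: [3.137, -0.003, 1.609]
force: [-0.0, -0.4, -2.9]
opening: 0.0487
```

```bash
python3 go.py .5453 -.012 .15 98.2; python3 - <<'E'
from h import *
from station import bot
c=bot.capture("scene");w=cloud(c);pickle.dump(c,open("c17.pkl","wb"))
b=cv2.resize(c["color"][140:240,340:440],None,fx=6,fy=6,interpolation=cv2.INTER_CUBIC)
cv2.imwrite("pics/s17.png",b)
E
```

```text
t 22.77 p [0.4945 0.2489 0.1492] rpy [ 1.7972e+02 -1.5000e-01  9.2180e+01] F [-0.03 -0.4  -2.9 ] op 0.0487
shift [-2.189   0.3401 -0.011 ] turn [ 0.0016 -0.0008 -0.0335] rows 6.374916290051704 0.8426503364203641
```

View pics/s17.png

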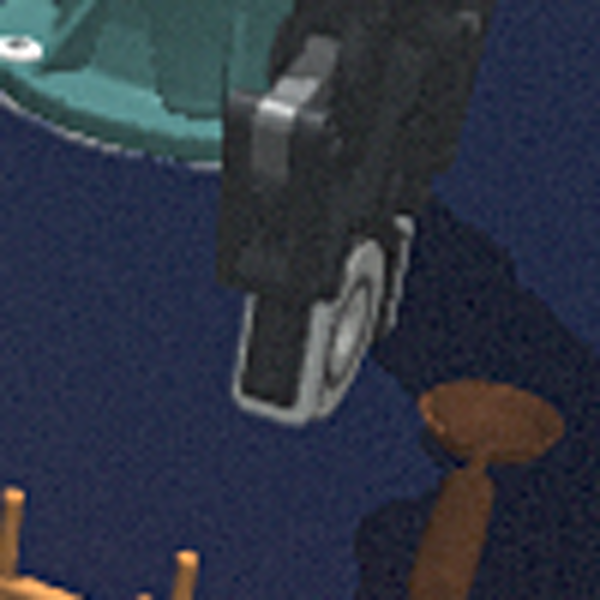

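>>> carry_out([
  [[-0.9,0.14,0,0,0,-0.034],[-0.9,0.14,0,0,0,-0.034],[-0.9,0.14,0,0,0,-0.034],[-0.9,0.14,0,0,0,-0.034]],
])

```text
time: 23.15
ee_pos: [0.5134, 0.1323, 0.1452]
eef_rot: [-3.138, 0.005, 1.705]
force: [0.4, -0.6, -3.4]
opening: 0.0488
```

```bash
python3 go.py .5453 -.012 .0878 98.2
```

```text
t 23.15 p [0.5134 0.1323 0.1452] rpy [-179.77    0.31   97.69] F [ 0.44 -0.64 -3.39] op 0.0488
shift [-1.2247  0.1043  0.4841] turn [-0.0013  0.0017 -0.0028] rows 3.80165579022002 0.089380127722302
```

>>> carry_out([
  [[-0.33,0.03,0,0,0,0],[-0.66,0.06,0.05,0,0,0],[-0.95,0.08,0.15,0,0,0],[-0.95,0.08,0.35,0,0,0],[-0.95,0.08,0.47,0,0,0],[-0.95,0.08,0.47,0,0,0],[-0.95,0.08,0.47,0,0,0]],
])

```text
time: 23.73
ee_pos: [0.5382, 0.0297, 0.0884]
eef_rot: [-3.137, -0.001, 1.716]
force: [-0.4, 0.9, -2.3]
opening: 0.0487
```

```bash
python3 go.py .5467 -.022 .0878 98.2
```

```text
t 23.73 p [0.5382 0.0297 0.0884] rpy [-1.7972e+02 -3.0000e-02  9.8300e+01] F [-0.44  0.9  -2.28] op 0.0487
shift [-0.4363  0.008   0.0048] turn [-0.0016 -0.0002  0.0006] rows 1.2558998893854472 0.04196604085113869
```

>>> carry_out([
  [[-0.15,0.008,0.005,-0.0015,0,0],[-0.3,0.008,0.005,-0.0015,0,0],[-0.42,0.008,0.005,-0.0015,0,0],[-0.42,0.008,0.005,-0.0015,0,0],[-0.42,0.008,0.005,-0.0015,0,0]],
])

```text
time: 24.15
ee_pos: [0.5486, -0.0203, 0.0902]
eef_rot: [3.136, 0.0, 1.715]
force: [0.2, 0.7, -1.5]
opening: 0.0491
```

```bash
python3 go.py .5501 -.045 .0878 98.2; python3 - <<'E'
from h import *
from station import bot
c=bot.capture("scene");w=cloud(c);pickle.dump(c,open("c18.pkl","wb"))
b=cv2.resize(c["color"][165:215,210:275],None,fx=12,fy=12,interpolation=cv2.INTER_CUBIC)
cv2.imwrite("pics/s18.png",b)
E
python3 go.py .5501 -.045 .0878 98.2
```

```text
t 24.15 p [ 0.5486 -0.0203  0.0902] rpy [1.7968e+02 1.0000e-02 9.8240e+01] F [ 0.17  0.74 -1.45] op 0.0491
shift [-0.2053 -0.0169  0.0199] turn [0.0018 0.     0.0002] rows 0.595706687226521 0.04506324594183944
t 24.2 p [ 0.5484 -0.0191  0.09  ] rpy [ 1.797e+02 -4.000e-02  9.834e+01] F [-0.75  0.46 -2.3 ] op 0.0488
shift [-0.2153 -0.017   0.0185] turn [ 0.0017 -0.0002  0.0008] rows 0.6236597820328647 0.046247366688793715
```

View pics/s18.png

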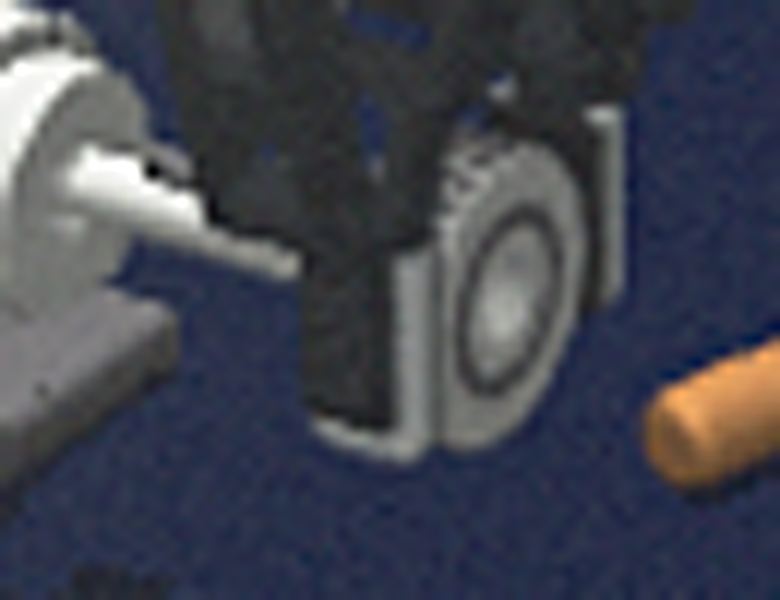

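>>> carry_out([
  [[-0.04,-0.017,0.019,0.0017,0,0],[-0.08,-0.017,0.019,0.0017,0,0],[-0.1,-0.017,0.019,0.0017,0,0],[-0.1,-0.017,0.019,0.0017,0,0],[-0.1,-0.017,0.019,0.0017,0,0]],
])

```text
time: 24.62
ee_pos: [0.548, -0.0325, 0.0873]
eef_rot: [-3.141, 0.0, 1.715]
force: [0.1, -0.3, -2.4]
opening: 0.0491
```

```bash
python3 go.py .5501 -.045 .0878 98.2
```

```text
t 24.62 p [ 0.548  -0.0325  0.0873] rpy [-179.97    0.     98.27] F [ 0.14 -0.26 -2.35] op 0.0491
shift [-0.1057  0.002  -0.0043] turn [-0.0002  0.      0.0004] rows 0.3046191436037513 0.011261044059787603
```

>>> carry_out([
  [[-0.025,0.002,-0.004,0,0,0],[-0.05,0.002,-0.004,0,0,0],[-0.075,0.002,-0.004,0,0,0],[-0.1,0.002,-0.004,0,0,0],[-0.12,0.002,-0.004,0,0,0],[-0.12,0.002,-0.004,0,0,0]],
])

```text
time: 25.12
ee_pos: [0.5504, -0.0476, 0.0878]
eef_rot: [-3.141, 0.001, 1.714]
force: [1.1, -0.6, -2.6]
opening: 0.0488
```

>>> carry_out([
  [[-0.025,0,0,0,0,0],[-0.05,0,0,0,0,0],[-0.075,0,0,0,0,0],[-0.1,0,0,0,0,0],[-0.1,0,0,0,0,0]],
])

```text
time: 25.53
ee_pos: [0.5522, -0.0596, 0.0878]
eef_rot: [-3.141, 0.001, 1.714]
force: [0.1, -1.0, -2.4]
opening: 0.0488
```

```bash
python3 go.py .5541 -.0727 .0878 98.2
```

```text
t 25.53 p [ 0.5522 -0.0596  0.0878] rpy [-1.7998e+02  4.0000e-02  9.8220e+01] F [ 0.13 -0.97 -2.35] op 0.0488
shift [-0.1105  0.      0.    ] turn [-0.0001  0.0002  0.0001] rows 0.31788880338810427 0.006591177206872379
```

>>> carry_out([
  [[-0.025,0,0,0,0,0],[-0.05,0,0,0,0,0],[-0.075,0,0,0,0,0],[-0.1,0,0,0,0,0],[-0.1,0,0,0,0,0]],
])

```text
time: 25.95
ee_pos: [0.5539, -0.071, 0.0879]
eef_rot: [-3.141, 0.0, 1.715]
force: [-1.1, -0.1, -1.8]
opening: 0.0485
```

>>> carry_out([
  [[-0.025,0,0,0,0,0],[-0.05,0,0,0,0,0],[-0.075,0,0,0,0,0],[-0.1,0,0,0,0,0],[-0.1,0,0,0,0,0]],
])

```text
time: 26.37
ee_pos: [0.5557, -0.0835, 0.0879]
eef_rot: [-3.141, 0.001, 1.714]
force: [-0.7, -0.3, -0.6]
opening: 0.0489
```

>>> carry_out([
  [[-0.015,0,0,0,0,0],[-0.03,0,0,0,0,0],[-0.04,0,0,0,0,0],[-0.04,0,0,0,0,0],[-0.04,0,0,0,0,0]],
])

```text
time: 26.78
ee_pos: [0.5562, -0.0873, 0.0878]
eef_rot: [-3.141, 0.0, 1.715]
force: [-1.4, -0.5, -1.0]
opening: 0.0487
```

```bash
python3 go.py .5541 -.0727 .0878 98.2
```

```text
t 26.78 p [ 0.5562 -0.0873  0.0878] rpy [-1.7997e+02  2.0000e-02  9.8280e+01] F [-1.38 -0.45 -1.03] op 0.0487
shift [ 0.1233 -0.0002 -0.0002] turn [-0.0001  0.0001  0.0004] rows 0.35477363459912126 0.011559193770801404
```

Now pressing in small steps, watching force.

>>> carry_out([
  [[-0.01,0,0,0,0,0],[-0.02,0,0,0,0,0],[-0.03,0,0,0,0,0],[-0.03,0,0,0,0,0]],
])

```text
time: 27.12
ee_pos: [0.5562, -0.0877, 0.0877]
eef_rot: [-3.14, -0.004, 1.718]
force: [-1.7, 6.6, 1.8]
opening: 0.049
```

>>> carry_out([
  [[-0.01,0,0,0,0,0],[-0.02,0,0,0,0,0],[-0.02,0,0,0,0,0]],
])

```text
time: 27.37
ee_pos: [0.5563, -0.0889, 0.0877]
eef_rot: [-3.139, -0.005, 1.718]
force: [-1.8, 8.0, 2.8]
opening: 0.049
```

>>> carry_out([
  [[-0.01,0,0,0,0,0],[-0.02,0,0,0,0,0],[-0.02,0,0,0,0,0]],
])

```text
time: 27.62
ee_pos: [0.5565, -0.0904, 0.0877]
eef_rot: [-3.139, -0.006, 1.719]
force: [-2.3, 9.5, 3.1]
opening: 0.0488
```

>>> carry_out([
  [[-0.01,0,0,0,0,0],[-0.02,0,0,0,0,0],[-0.02,0,0,0,0,0]],
])

```text
time: 27.87
ee_pos: [0.5568, -0.0923, 0.0876]
eef_rot: [-3.139, -0.007, 1.719]
force: [-2.7, 9.6, 2.6]
opening: 0.0489
```

>>> carry_out([
  [[-0.01,0,0,0,0,0],[-0.015,0,0,0,0,0],[-0.015,0,0,0,0,0]],
])

```text
time: 28.12
ee_pos: [0.5569, -0.0936, 0.0875]
eef_rot: [-3.138, -0.007, 1.72]
force: [-1.8, 11.3, 3.3]
opening: 0.0487
```

```bash
python3 go.py .5541 -.0727 .0878 98.2; python3 - <<'E'
from h import *
from station import bot
c=bot.capture("scene");w=cloud(c);pickle.dump(c,open("c19.pkl","wb"))
b=cv2.resize(c["color"][140:205,180:260],None,fx=9,fy=9,interpolation=cv2.INTER_CUBIC)
cv2.imwrite("pics/s19.png",b)
E
```

```text
t 28.12 p [ 0.5569 -0.0936  0.0875] rpy [-179.8    -0.41   98.53] F [-1.78 11.26  3.28] op 0.0487
shift [ 0.1755  0.0027 -0.0014] turn [-0.0011 -0.0023  0.0018] rows 0.5051959980703823 0.07832723349241694
```

View pics/s19.png

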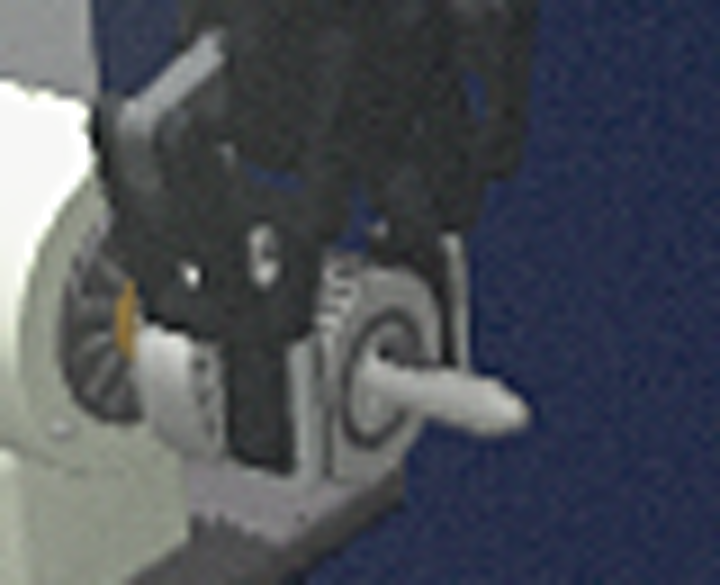

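>>> carry_out([
  [[-0.008,0,0,0,0,0],[-0.012,0,0,0,0,0],[-0.012,0,0,0,0,0]],
])

```text
time: 28.42
ee_pos: [0.557, -0.0945, 0.0875]
eef_rot: [-3.138, -0.008, 1.72]
force: [-2.0, 12.0, 2.8]
opening: 0.0489
```

```bash
python3 go.py .5541 -.0727 .0878 98.2; python3 - <<'E'
from h import *
from station import bot
c=bot.capture("scene");w=cloud(c);pickle.dump(c,open("c20.pkl","wb"))
b=cv2.resize(c["color"][160:200,205:250],None,fx=14,fy=14,interpolation=cv2.INTER_CUBIC)
cv2.imwrite("pics/s20.png",b)
E
```

```text
t 28.42 p [ 0.557  -0.0945  0.0875] rpy [-179.79   -0.45   98.54] F [-1.99 11.98  2.79] op 0.0489
shift [ 0.1829  0.0028 -0.0011] turn [-0.0012 -0.0025  0.0019] rows 0.5265173468602043 0.08414544142912665
```

View pics/s20.png

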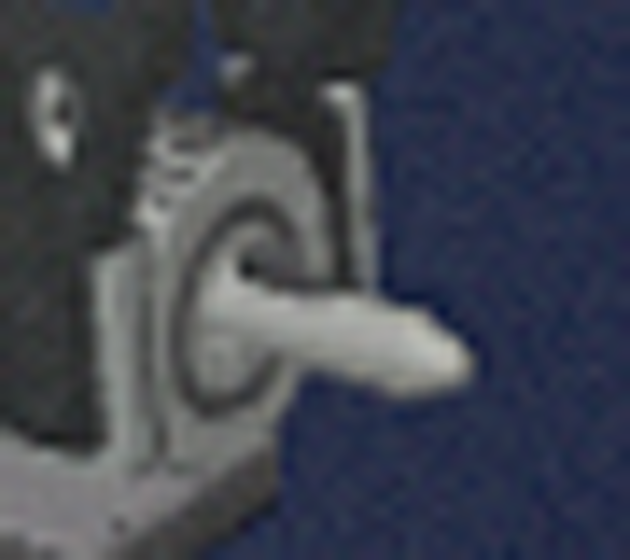

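>>> carry_out([
  [[0.02,0,0,0,0,0],[0.04,0,0,0,0,0],[0.06,0,0,0,0,0],[0.06,0,0,0,0,0]],
])

```text
time: 28.8
ee_pos: [0.5568, -0.0921, 0.0875]
eef_rot: [-3.14, -0.002, 1.717]
force: [-0.9, 6.3, -0.8]
opening: 0.0487
```

>>> carry_out([
  [[0.015,0,0,0,0,0],[0.025,0,0,0,0,0],[0.025,0,0,0,0,0]],
])

```text
time: 29.05
ee_pos: [0.5569, -0.0918, 0.0877]
eef_rot: [-3.141, 0.001, 1.715]
force: [-0.1, 1.8, -2.7]
opening: 0.049
```

```bash
python3 go.py .5541 -.0727 .0878 98.2; python3 - <<'E'
from h import *
from station import bot
c=bot.capture("scene");w=cloud(c);pickle.dump(c,open("c21.pkl","wb"))
b=cv2.resize(c["color"][160:200,205:250],None,fx=14,fy=14,interpolation=cv2.INTER_CUBIC)
cv2.imwrite("pics/s21.png",b)
E
```

```text
t 29.05 p [ 0.5569 -0.0918  0.0877] rpy [-1.7998e+02  7.0000e-02  9.8240e+01] F [-0.08  1.78 -2.72] op 0.049
shift [ 1.608e-01  1.000e-04 -1.400e-03] turn [-0.0001  0.0004  0.0002] rows 0.4628641410646027 0.011948861966853942
```

View pics/s21.png

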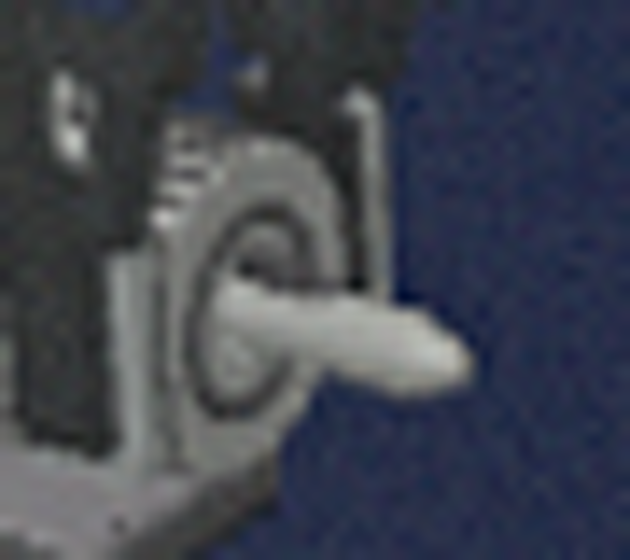

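>>> carry_out([
  [[0.008,0,0,0,0,0],[0.01,0,0,0,0,0],[0.01,0,0,0,0,0]],
])

```text
time: 29.35
ee_pos: [0.5569, -0.0915, 0.0878]
eef_rot: [3.141, 0.002, 1.714]
force: [-0.1, -3.8, -4.3]
opening: 0.049
```

>>> carry_out([
  [[0,0,0,0,0,0],[0,0,0,0,0,0],[0,0,0,0,0,0],[0,0,0,0,0,0],[0,0,0,0,0,0]],
], fingers=1)

```text
time: 29.77
ee_pos: [0.5568, -0.0892, 0.088]
eef_rot: [-3.142, -0.0, 1.716]
force: [0.2, 0.6, 0.6]
opening: 0.0853
```

>>> carry_out([
  [[0,0,-0.2,0,0,0],[0.02,0,-0.5,0,0,0],[0.1,0,-0.85,0,0,0],[0.3,0,-0.85,0,0,0],[0.65,0,-0.85,0,0,0],[0.95,0,-0.85,0,0,0],[0.95,0,-0.85,0,0,0]],
])

```text
time: 30.35
ee_pos: [0.539, 0.033, 0.1899]
eef_rot: [-3.141, -0.006, 1.728]
force: [0.0, 1.6, -0.3]
opening: 0.0852
```

>>> carry_out([
  [[0.3,0,0,0,0,0],[0.7,0,0,0,0,0],[1,0,0,0,0,0],[1,0,0,0,0,0],[1,0,0,0,0,0]],
])

```text
time: 30.77
ee_pos: [0.5221, 0.146, 0.1897]
eef_rot: [-3.141, -0.002, 1.723]
force: [0.4, -1.1, 0.2]
opening: 0.0853
```

```bash
python3 - <<'E'
from h import *
from station import bot
s=bot.observe();print(s["time"],s["ee_pos"],s["force"])
d={n:bot.capture(n) for n in("scene","top")};pickle.dump(d,open("c22.pkl","wb"))
b=cv2.resize(d["scene"]["color"][140:200,170:250],None,fx=10,fy=10,interpolation=cv2.INTER_CUBIC)
cv2.imwrite("pics/s22.png",b)
b=cv2.resize(d["top"]["color"][185:235,340:440],None,fx=8,fy=8,interpolation=cv2.INTER_CUBIC)
cv2.imwrite("pics/t22.png",b)
cv2.imwrite("pics/f22.png",d["scene"]["color"])
E
```

```text
30.7667 [0.52214507 0.14599135 0.18968674] [ 0.39159154 -1.10306718  0.19684101]
```

View pics/s22.png

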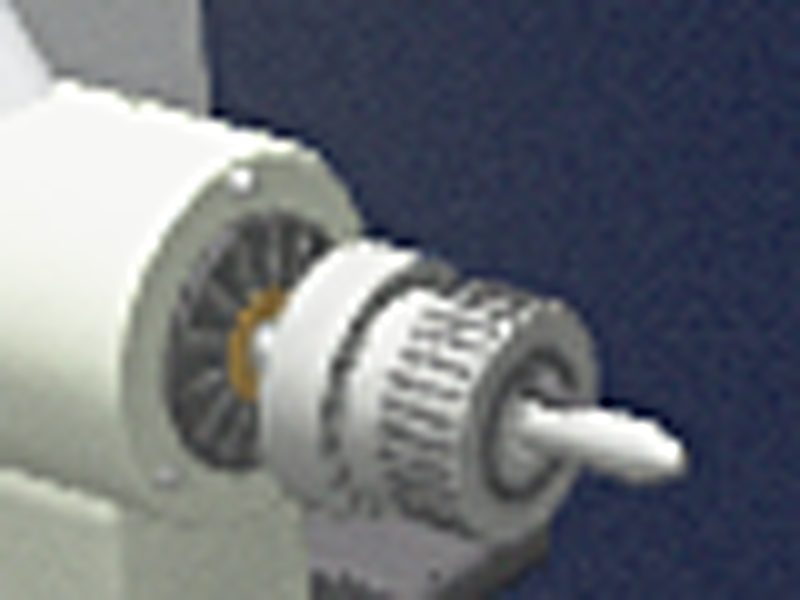

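View pics/t22.png

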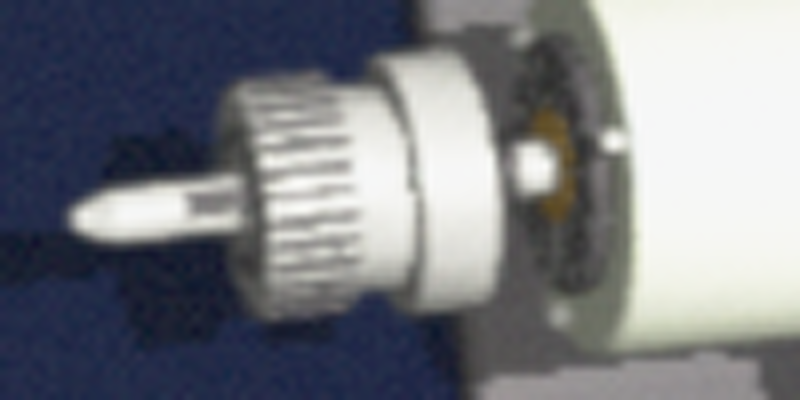

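View pics/f22.png

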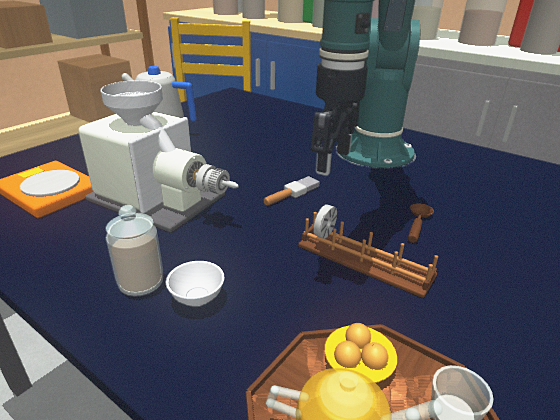

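```bash
python3 - <<'E'
from h import *
d=pickle.load(open("c22.pkl","rb"));d0=pickle.load(open("c0.pkl","rb"));c15=pickle.load(open("c15.pkl","rb"))
e=np.array([-.1425,.9898]);n=np.array([.9898,.1425]);P=np.array([.559,-.115]);
for nm,c in(("scene",d["scene"]),("top",d["top"]),("scene15",c15)):
    w=cloud(c);q=w.reshape(-1,3);s=q[:,:2]@e-P@e;l=q[:,:2]@n-P@n
    k=(abs(l)<.04)&(s>-.06)&(s<.09)&(q[:,2]>.05)&(q[:,2]<.135)
    r=np.hypot(l,q[:,2]-.095)
    tip=s[k&(r<.009)].max()
    # outer faces: ring-shaped points
    cap=np.percentile(s[k&(r>.014)&(r<.024)&(s>-.0)],[50,90,97]) if (k&(r>.014)&(r<.024)&(s>0)).any() else None
    h,b=np.histogram(s[k&(r>.012)&(r<.022)],bins=np.arange(-.06,.09,.002))
    print(nm,"tip",tip.round(4),cap, [(round(x*1e3),y) for x,y in zip(b,h) if y>3])
    h,b=np.histogram(s[k&(r>.0245)&(r<.031)],bins=np.arange(-.06,.09,.001))
    print("  rims",[(round(x*1e3),y) for x,y in zip(b,h) if y>2])
E
```

```text
scene tip 0.0693 [0.02818771 0.03316068 0.03368909] [(-38, np.int64(17)), (-36, np.int64(61)), (-34, np.int64(16)), (-2, np.int64(6)), (0, np.int64(17)), (2, np.int64(13)), (4, np.int64(15)), (6, np.int64(7)), (8, np.int64(13)), (30, np.int64(35)), (32, np.int64(78)), (34, np.int64(4))]
  rims [(-41, np.int64(12)), (-40, np.int64(25)), (-39, np.int64(20)), (-38, np.int64(13)), (-37, np.int64(18)), (-36, np.int64(24)), (-35, np.int64(24)), (-34, np.int64(5)), (-16, np.int64(3)), (-15, np.int64(8)), (-14, np.int64(6)), (-13, np.int64(14)), (-12, np.int64(13)), (-11, np.int64(8)), (-10, np.int64(13)), (-9, np.int64(10)), (-8, np.int64(10)), (-7, np.int64(11)), (-6, np.int64(15)), (-5, np.int64(9)), (-4, np.int64(10)), (-3, np.int64(10)), (-2, np.int64(10)), (-1, np.int64(24)), (0, np.int64(22)), (1, np.int64(8)), (2, np.int64(3)), (14, np.int64(5)), (15, np.int64(9)), (16, np.int64(6)), (17, np.int64(9)), (18, np.int64(6)), (19, np.int64(8)), (20, np.int64(3)), (21, np.int64(5)), (22, np.int64(8)), (23, np.int64(6)), (24, np.int64(3)), (25, np.int64(8)), (26, np.int64(10)), (27, np.int6
[... 1393 characters left out ...]
 (4, np.int64(18)), (6, np.int64(9)), (8, np.int64(13)), (10, np.int64(11)), (12, np.int64(18)), (14, np.int64(41)), (16, np.int64(75)), (18, np.int64(6))]
  rims [(-41, np.int64(15)), (-40, np.int64(25)), (-39, np.int64(20)), (-38, np.int64(10)), (-37, np.int64(18)), (-36, np.int64(21)), (-35, np.int64(27)), (-34, np.int64(7)), (-12, np.int64(4)), (-11, np.int64(5)), (-10, np.int64(11)), (-9, np.int64(14)), (-8, np.int64(11)), (-7, np.int64(10)), (-6, np.int64(10)), (-5, np.int64(13)), (-4, np.int64(7)), (-3, np.int64(13)), (-2, np.int64(11)), (-1, np.int64(10)), (0, np.int64(9)), (1, np.int64(11)), (2, np.int64(15)), (3, np.int64(20)), (4, np.int64(28)), (5, np.int64(9)), (6, np.int64(5))]
```

```bash
python3 - <<'E'
from station import bot
print(bot.hand_in())
E
```

```text
the job is handed in; nothing more can be done
None
```

The grinding set is back on the shaft in the order you asked: fine burr, then thrust ring, then knurled cap. The cap is latched behind the catch. I handed the job in at about 31 s, with the gripper clear of everything.

**Catch:**
- When I backed off, the cap stayed in place and took a pull of about 4 N.
- In the last pictures, with the gripper away, the burr sits about 4.3 mm further in than before the cap went on. About 4.5 mm was expected.
- The cap's outer face is about 36–37 mm from the shaft end, against 37.5 mm nominal.
- In the top view the catch is visible in front of the cap.

**Forces:** the highest push I read was about 12 N, well under the 25 N limit. I only read the force at the end of each short move.

**Rest of the table:** the coarse burr is still on the rack, and by eye nothing else has moved.

**Disagreements:** the two cameras differed by 2–4 mm in position. I averaged them and checked against the gripper before each grasp, and no grasp or fit went wrong.

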